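Open the bakery's takings box with its two number dials

ROBOT

A 6-joint arm with a two-finger parallel gripper is mounted at the origin on the work surface. World frame = base frame: x ahead of the robot, y to its left, z up, the work surface at z = 0. Lengths are in m, angles in rad, forces in N, time in s.
With the tool pointing down it reaches from about 0.425 to 0.95 m from the base axis. Payload 3.5 kg.
Tool frame: the origin (TCP) lies midway between the tips of the shut fingers; the grasp point (between the pads) lies 19 mm behind it (ctrl.pinch_z is the distance from the TCP to the grasp point, in m); z points along the fingers, y is the line along which they close (so a half turn about z gives the same grasp; the last joint's range is limited). The gripper opens to 85 mm and grips with 20 to 120 N. Pads are 22 mm wide; open, the fingers measure 114 mm over their backs; the gripper's body (76 mm by 85 mm) begins 54 mm behind the grasp point. The pads swing forward as they close: fully open they stand 13 mm farther back than shut.
Start: joints at [1.027, 0.286, 1.577, -0, 1.279, -0.15], TCP at [0.259, 0.623, 0.231] pointing down, gripper open.
Joint ranges: [-2.77, 2.77], [-0.9, 2.22], [0.21, 2.48], [-1.53, 4.67], [0.24, 2.81], [-2.84, 2.84]. Speed limits (rad/s): [2.79, 2.79, 3.14, 3.14, 3.14, 3.14].

INTERFACE

Orientations are given as a unit quaternion [x, y, z, w].
In Python, from plant import get_state, viewer, sign_off, ctrl gives the robot as it stands. The module is installed in compiled form; this text tells all that it offers.
- The arm moves only by the shell command python3 -m handwheel 'ROWS' [FORCE]. ROWS is JSON, a list that holds one entry, the list of rows, each a list of 5 numbers: the finger opening in m, from 0 to 0.0854, then the shift along the tool's x, y, z in m, then the turn about the tool's z in degrees. In form: [[[claw, x, y, z, spin], ...]]. A call has 1 to 12 rows; each row shifts and turns the commanded pose from where the row before left it, along the tool's axes as they then stand; what a row does not reach is not made up. A row lasts 1/12 s, in which the tool goes at most 41.7 mm and 7.16 degrees, less where a joint would pass 70% of its speed; a pose out of reach is approached as far as the arm can. A call is refused whole if a number of a shift passes 0.0417 or a number of a turn 7.16, either way. A call with a gripper value outside its range is refused whole. The fingers move at their own pace and stop on an object; FORCE is the grip in N (left out, the last holds). Time passes only in rows, so rows that do not move let the fingers close. It gives the time, the measured TCP pose, the force, the opening and the grip force at its end, in the units of the state.
- get_state(): the state, without advancing time (a new reading comes with each control period).
- viewer.read_camera(name): name is "side" or "top"; returns the picture (480x640x3 uint8, blue, green, red); there is no depth.
- viewer.camera_params(name): a dict with "fov_y" (degrees; the focal length in pixels is half the picture's height over the tangent of half this angle, whatever the lens; pixels are square), "cx", "cy" (the principal point, pixels), "xyz" and "attitude" of the camera in the world. Camera axes: x right, y up, looking along -z (the intrinsics and any distortion apply to the point x, -y, -z); pixel columns grow to the right and rows downward; lengths in m; the calibration is good to about 2 mm. A picture is of the moment at which its call begins. camera_params takes no time and is no camera call.
- sign_off(): hands the job in; it is judged then, once.
Trained networks look in the newest picture that a camera, given by its name, has taken for a name from the list of things; names that differ only in an ending like _2 or _b are one class to them, and where a whole thing is asked for, a point or a joint stands for the part that bears it (a point fixed in the world has none). Each returns a list of dicts, best first, with "confidence" (0 to 1); they miss things now and then, are a little off and sometimes report something else, mostly with a low value. They report only what shows in the picture. A call takes as long as a camera call.
- viewer.look_for(camera, name): "extent" ([left, top, width, height] as shares, 0 to 1, of the picture: columns of its width, rows of its height, round what is visible of it).
- viewer.outline_of(camera, name): "mask" (480x640 bool, what is visible of it) and "extent" ([left, top, width, height] as shares, 0 to 1, of the picture: columns of its width, rows of its height, round what is visible of it).
- viewer.pinpoint(camera, name): "xy" ([column, row] as shares, 0 to 1, of the picture: columns of its width, rows of its height: a listed point, or the origin of a listed thing).
The state is a dict: "time": time; "qpos": joint angles; "dq": joint speeds; "joint_efforts": joint torques, N m; "eef_pos": TCP position; "tcp_rot": TCP orientation; "contact_force": force on the tool from outside, world axes, zero at the start; "wrist_torque": the same for the moment, N m; "opening": opening from 0.0 (shut) to 1.0 (fully open); "finger_force": force on a finger pad.
Only numpy, scipy, OpenCV 4.12 (cv2) and the standard library are available. Lean on these libraries where they do the work, as an engineer would, in place of code of your own. Each camera call takes 0.05 s, during which the arm holds its last target. There are 200 camera calls.

TASK

Open the dark blue takings box: set its left dial to number 4, then turn the right dial slowly until you feel and see the red spring latch jump out (the right number has worn and lies somewhere between 5 and 7), and stop there without forcing the dials or the latch. Then lift the lid by its bar until it stands nearly upright and let go, leaving the other things on the table where they are.

Things in the scene. Friction and masses are not known exactly. Their poses are not given: they have to be found in the camera images.
- box: dark blue steel takings box fixed to the table, 320 mm wide (y), 300 mm deep (x, from -150 front to +150 far side), 122 mm high, lid shut; origin under its centre, x points away from its front. Above its 35 mm high front lip a lock face 145 mm long rises away from the front at 33 degrees (0.576 rad) to level and ends at the lid's front edge.
- face: the dark lock face, fixed to the box; origin at its middle. Axes: x up the slope (12 o'clock), y to the left (9 o'clock), z out of the face, leaning 33 degrees from vertical to the front. Around each dial numbers 1 to 8 are marked by groups of 1 to 8 white dots, 45 degrees apart, clockwise: 1 at 6 o'clock, 3 at 9, 5 at 12, 7 at 3 o'clock.
- left_grip (a point): point on the left dial's axis (80 mm to the +y side of the face's middle), 30 mm out from the face, inside the dial's grip bar; fixed, axes as the face. The dial: a black disc, 68 mm across, its top 10 mm off the face; across it an aluminium grip bar 62 mm long, 14 mm thick, 10 to 42 mm off the face. One half of the bar's top has a red stripe, with a red end: the pointer.
- right_grip (a point): the same point and axes for the right dial (-y side), which is like the left one and 160 mm from it.
- dial_left (a joint): angle of the left dial, rad, growing clockwise as seen looking at the face: 0 with the pointer at number 1 (6 o'clock), 0.785 more for each number, 2.356 at number 4. Stops at -0.15 and 5.65. Turns with 0.1 N m and stays where it is left. For the lock it must be within 0.1 rad of number 4.
- dial_right (a joint): angle of the right dial, read likewise (3.142 at number 5, 3.927 at 6, 4.712 at 7). Its opening place is hidden, differs each time, lies between 3.45 and 4.40 and is about 0.2 rad wide. With the left dial at 4, the latch jumps out there; from then on the dials turn only about 0.1 rad either way: stop, do not wrench them.
- latch: the spring latch, part of the lock: a red tab between the dials and, hidden under the face, a finger for each dial and a catch that holds the lid shut until the latch is more than 13 mm out. A light spring (3 to 4 N) drives it 19 mm down the slope in about 0.2 s once both dials are right. Origin at the face's middle when home (it starts about 1 mm down the slope from there), axes as the face.
- latch_tab (a point): top centre of the latch's red tab, 32 mm long, 30 mm wide, 16 mm proud of the face. In the face's frame its x is 23 to 25 mm when locked, shrinks as a dial comes within 0.25 rad of its place, and is 5 mm when fully out; a green strip then shows above it.
- lid_bar (a point): middle of the lid's pull bar, a round steel bar 12 mm thick and 90 mm long along the box's y, held 28 mm in front of the lid's front edge and 25 mm above the lid's top, free all round in its middle 70 mm (33 mm of air down to the lock face's latch cover). Moves with the lid.
- lid_hinge (a point): middle of the lid's hinge line, along the box's y at its far upper edge; the bar's centre lies 207 mm from it.
- lid (a joint): opening angle of the lid, rad: 0 shut, 1.57 upright, stop at 1.75. Stiff hinge: the lid (0.4 kg) stays at any angle; about 6 N at the bar lifts it.
- loaf: loaf of bread, 204 x 100 x 100 mm, loose, leave alone; origin under its centre
- loaf_tin: dark baking tin, 200 x 90 x 85 mm, loose, beside the box on the right, leave alone; origin under its centre
- jar: amber jar, 64 mm across, 110 mm high, loose, beside the box on the left, leave alone; origin under its centre
- mug: white mug, 80 mm across, 90 mm high, loose, leave alone; origin under its centre
- brush: pastry brush, about 200 mm long and 20 mm high, lying across in front of the box, loose, leave alone
- spatula: spatula, about 280 mm long and 20 mm high, lying on the table, loose, leave alone
- bowl: steel bowl, 140 mm across, 60 mm high, loose, leave alone; origin under its centre

How it is judged:
On the way, in this order (a step that is already met when the one before it is completed fails the run):
1. both dials are right and the latch has jumped out while the lid is still shut (x of latch_tab in the frame of face below 0.01 m and value of joint lid below 0.1 rad), for 0.1 s.
2. the lid stands open (value of joint lid above 1.1 rad), for 0.2 s.
At the end, for the whole second after the job is handed in: The latch is out (its tab at less than 10 mm up the slope from the face's middle), and the lid stands still, opened by more than 1.1 rad (63 degrees) (x of latch_tab in the frame of face below 0.01 m and value of joint lid above 1.1 rad and velocity of joint lid between -0.05 and 0.05 rad/s); the robot touches nothing.
It fails at once if a bystander is pushed more than 40 mm (distance of any of loaf, loaf_tin, jar, mug, brush, spatula, bowl from where it was at the start of the episode above 0.04 m).
It fails at once if the lock is forced: more than 80 N on the latch (dials wrenched once it is out, or the lid or tab pulled hard while locked) (contact force between latch and anything else above 80 N).
It also fails if it takes over 61 s, if anything falls off the work surface, if the arm or the gripper's body presses on something with over 40 N, if the wrist force passes 120 N, or if a joint passes its speed limit or range.

## Working session

There is one attempt and no reset: what is moved stays moved. The work goes in short steps, Python scripts to look and compute and a shell command to move; the robot and the scene stay as the last step left them, time stands still between calls to the robot, and variables do not carry over. Pictures are saved under pics/ and viewed, at most 10 in all, crops included, and the job is handed in when it is done.

```bash
mkdir -p pics; cat > h.py <<'E'
import numpy as np,cv2
from scipy.spatial.transform import Rotation as R
from plant import get_state,viewer,sign_off,ctrl
E
python3 - <<'E'
from h import *
s=get_state();print({k:np.round(v,3) for k,v in s.items()},ctrl.pinch_z)
for c in("side","top"):
    print(c,viewer.camera_params(c)); im=viewer.read_camera(c);cv2.imwrite(f"pics/{c}0.png",im)
    for n in("left_grip","right_grip","latch_tab","lid_bar","lid_hinge","face","box","jar","mug","loaf","loaf_tin","bowl","brush","spatula"):
        print(n,[(np.round(np.array(d["xy"])*[640,480],1),round(d["confidence"],2)) for d in viewer.pinpoint(c,n)[:2]])
E
```

```text
{'time': np.float64(0.0), 'qpos': array([ 1.027,  0.287,  1.578,  0.   ,  1.279, -0.15 ]), 'dq': array([ 0.   ,  0.001, -0.   , -0.   ,  0.001, -0.   ]), 'joint_efforts': array([-1.0000e-03, -4.0596e+01, -2.9263e+01, -0.0000e+00,  6.0000e-03,
        0.0000e+00]), 'eef_pos': array([0.259, 0.623, 0.23 ]), 'tcp_rot': array([ 0.196,  0.981, -0.001, -0.   ]), 'contact_force': array([ 0.359, -0.144,  0.04 ]), 'wrist_torque': array([-0.01 , -0.002, -0.04 ]), 'finger_force': np.float64(0.0), 'opening': np.float64(0.996)} 0.0187
side {'fov_y': 57.749197642293666, 'cx': 315.1608027632659, 'cy': 233.61044307677992, 'xyz': array([ 0.33433269, -0.67731938,  1.0376841 ]), 'attitude': array([ 0.33501675, -0.04687013, -0.11152729,  0.93441352])}
left_grip [(array([300.2, 211.1]), 0.63)]
right_grip [(array([319.5, 253.6]), 0.83)]
latch_tab [(array([318.7, 231.6]), 0.49)]
lid_bar [(array([326.7, 215.9]), 0.71)]
lid_hinge [(array([389.8, 209.9]), 0.94), (array([312.6, 237.9]), 0.55)]
face [(array([310.5, 239.2]), 0.87)]
box [(array([341.4, 250.3]), 0.92)]
jar [(array([343.7, 187.6]), 0.76)]
mug [(arra
[... 462 characters left out ...]
eft_grip [(array([288.7, 249.2]), 0.74)]
right_grip [(array([348.3, 250.4]), 0.71)]
latch_tab [(array([318.3, 240.1]), 0.66)]
lid_bar [(array([317.6, 230.1]), 0.82)]
lid_hinge [(array([314.2, 155.4]), 0.85), (array([188.8, 290.5]), 0.23)]
face [(array([316. , 243.3]), 0.91), (array([349.7, 250.8]), 0.61)]
box [(array([315.8, 216.3]), 0.95), (array([319.2, 284.3]), 0.61)]
jar [(array([240.2, 183.2]), 0.73)]
mug [(array([187.9, 288.3]), 0.91), (array([319.6, 240.7]), 0.69)]
loaf [(array([523.4, 303.1]), 0.91)]
loaf_tin [(array([397.6, 188.9]), 0.79)]
bowl [(array([139.6, 260.5]), 0.92), (array([306.4, 155.3]), 0.56)]
brush [(array([317.7, 283.5]), 0.55)]
spatula [(array([236.8, 325. ]), 0.91)]
```

```bash
cat >> h.py <<'E'
def cam(c):
    p=viewer.camera_params(c);f=240/np.tan(np.radians(p["fov_y"])/2)
    return f,p["cx"],p["cy"],p["xyz"],R.from_quat(p["attitude"])
def ray(c,uv):
    f,cx,cy,o,r=cam(c);d=r.apply([(uv[0]-cx)/f,-(uv[1]-cy)/f,-1]);return o,d/np.linalg.norm(d)
def tri(us,ut):
    (a,d),(b,e)=ray("side",us),ray("top",ut)
    k=np.linalg.lstsq(np.c_[d,-e],b-a,rcond=None)[0];p,q=a+k[0]*d,b+k[1]*e
    return (p+q)/2,np.linalg.norm(p-q)
def proj(c,p):
    f,cx,cy,o,r=cam(c);q=r.inv().apply(np.asarray(p)-o);q=np.atleast_2d(q)
    return np.c_[cx-f*q[:,0]/q[:,2],cy+f*q[:,1]/q[:,2]]
E
python3 - <<'E'
from h import *
D=dict(left_grip=((300.2,211.1),(288.7,249.2)),right_grip=((319.5,253.6),(348.3,250.4)),tab=((318.7,231.6),(318.3,240.1)),bar=((326.7,215.9),(317.6,230.1)),hinge=((389.8,209.9),(314.2,155.4)),face=((310.5,239.2),(316,243.3)),box=((341.4,250.3),(315.8,216.3)),jar=((343.7,187.6),(240.2,183.2)),mug=((248.4,173),(187.9,288.3)),tin=((391.7,303.9),(397.6,188.9)))
for n,(a,b) in D.items():
    p,e=tri(a,b);print(n,p.round(4),e.round(4))
s=get_state();print(proj("side",s["eef_pos"]),proj("top",s["eef_pos"]))
t=cv2.imread("pics/top0.png");u=cv2.imread("pics/side0.png")
o=np.hstack([cv2.resize(t[140:320,210:430],None,fx=1.8,fy=1.8,interpolation=3),cv2.resize(u[130:310,230:450],None,fx=1.8,fy=1.8,interpolation=3)])
cv2.imwrite("pics/a.png",o)
d=cv2.resize(t[225:285,260:380],None,fx=6.6,fy=6.6,interpolation=3);cv2.imwrite("pics/b.png",d)
E
```

```text
left_grip [0.5092 0.1597 0.1046] 0.0009
right_grip [ 0.5179 -0.0026  0.1065] 0.0144
tab [0.5405 0.08   0.0959] 0.0071
bar [0.5625 0.0813 0.1551] 0.0064
hinge [0.764  0.0989 0.1113] 0.0051
face [0.5265 0.0885 0.0562] 0.0076
box [ 0.619   0.0925 -0.0306] 0.0061
jar [0.6981 0.3177 0.0074] 0.0103
mug [0.3919 0.4538 0.0148] 0.0013
tin [ 0.6962 -0.1438  0.0087] 0.0049
[[193.11077116  94.82461172]] [[ 88.40285884 345.5822582 ]]
```

View pics/a.png

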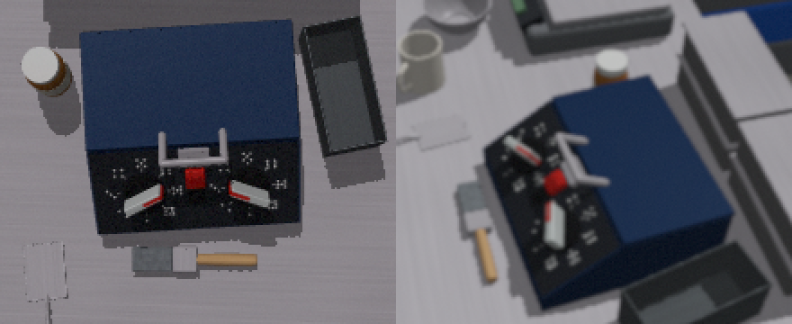

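View pics/b.png

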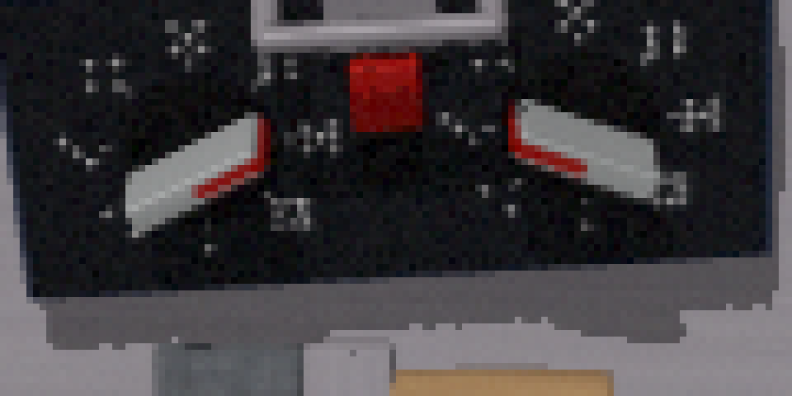

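View pics/top0.png

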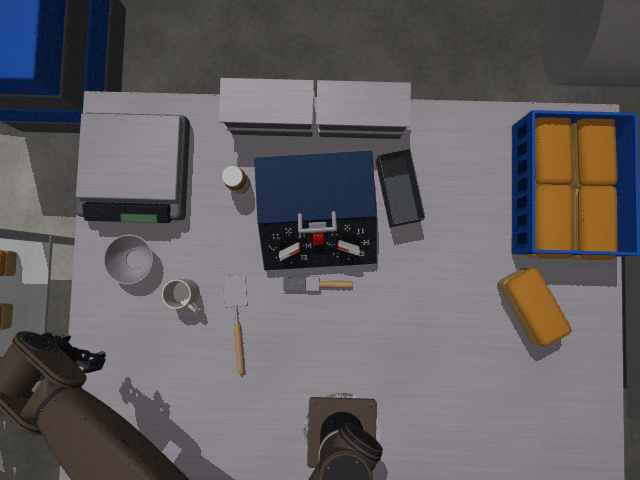

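```bash
cat >> h.py <<'E'
a=np.radians(33);EX=np.array([np.cos(a),0,np.sin(a)]);EZ=np.array([-np.sin(a),0,np.cos(a)]);EY=np.array([0,1.,0])
F0=np.array([-.0892,0,.0745])
def fc(x,y,z): return F0+x*EX+y*EY+z*EZ
def world(b,p): return R.from_euler("z",b[2]).apply(p)+[b[0],b[1],0]
E
cat > fit.py <<'E'
from h import *
from scipy.optimize import least_squares
BP=dict(left_grip=fc(0,.08,.03),right_grip=fc(0,-.08,.03),latch_tab=fc(.024,0,.016),lid_bar=[-.0564,0,.147],lid_hinge=[.15,0,.122],face=F0,box=[0,0,0])
obs=[("top",[-.15,.16,.035],(264.5,270.2)),("top",[-.15,-.16,.035],(376.8,263.2))]
for c in("side","top"):
    for k in range(3):
        viewer.read_camera(c)
        for n in BP:
            r=viewer.pinpoint(c,n)
            if r: obs.append((c,BP[n],r[0]["xy"]*np.array([640,480])))
def res(b): return np.concatenate([proj(c,world(b,p))[0]-uv for c,p,uv in obs])
s=least_squares(res,[.62,.09,0],loss="soft_l1",f_scale=2);print("box",s.x)
for (c,p,uv),r in zip(obs,res(s.x).reshape(-1,2)): print(c,np.round(p,3),r.round(1))
for n in BP: print(n,world(s.x,BP[n]).round(4))
E
python3 fit.py; python3 -c "
from h import *
# rear corners check
b=[.615,.083,.05]
for c in('top','side'):
  print(c,[proj(c,world(b,p))[0].round(0) for p in([.15,.16,.122],[.15,-.16,.122],[-.028,.16,.12],[-.028,-.16,.12])])" 
```

```text
box [0.61669252 0.0887873  0.08799507]
top [-0.15   0.16   0.035] [-0.9 -0.9]
top [-0.15  -0.16   0.035] [-0.7 -0.6]
side [-0.106  0.08   0.1  ] [-1.4  2.3]
side [-0.106 -0.08   0.1  ] [-1.  -1.2]
side [-0.078  0.     0.101] [-0.1  1.8]
side [-0.056  0.     0.147] [-1.5 -2. ]
side [0.15  0.    0.122] [ 1.7 -1.3]
side [-0.089  0.     0.074] [-1.   1.2]
side [0 0 0] [ 0.1 -2.4]
side [-0.106  0.08   0.1  ] [-1.4  3.8]
side [-0.106 -0.08   0.1  ] [-0.9 -2.1]
side [-0.078  0.     0.101] [-0.5  0.7]
side [-0.056  0.     0.147] [1.7 2.3]
side [-0.089  0.     0.074] [0.2 2.4]
side [0 0 0] [-0.7 -2.1]
side [-0.106  0.08   0.1  ] [1.6 1.7]
side [-0.106 -0.08   0.1  ] [-0.9  0.8]
side [-0.078  0.     0.101] [-0.9 -0.4]
side [-0.056  0.     0.147] [-0.8 -1.3]
side [0.15  0.    0.122] [-1.5 -1.7]
side [-0.089  0.     0.074] [0.3 2.6]
side [0 0 0] [-1.3 -3.6]
top [-0.106  0.08   0.1  ] [0.8 1.5]
top [-0.106 -0.08   0.1  ] [3.  1.2]
top [-0.078  0.     0.101] [-2.9 -1.1]
top [-0.056  0.     0.147] [-2.5 -0.3]
top [0.15  0.    0.122] [ 3.9 -0.1]
top [-0.089  0.     0.074] [ 0.5 -0.6]
top [0 0 0] [-2
[... 190 characters left out ...]
] [-0.8 -0.4]
top [0 0 0] [ 3.2 -2. ]
top [-0.106  0.08   0.1  ] [-0.3  0.2]
top [-0.106 -0.08   0.1  ] [0.4 2.5]
top [-0.078  0.     0.101] [-1.3 -0.9]
top [-0.056  0.     0.147] [-0.4  2. ]
top [0.15  0.    0.122] [ 0.9 -1. ]
top [-0.089  0.     0.074] [ 3.3 -1.7]
top [0 0 0] [ 4.5 -2.2]
left_grip [0.5045 0.1592 0.0997]
right_grip [ 5.186e-01 -2.000e-04  9.970e-02]
latch_tab [0.5392 0.082  0.101 ]
lid_bar [0.5605 0.0838 0.147 ]
lid_hinge [0.7661 0.102  0.122 ]
face [0.5278 0.0809 0.0745]
box [0.6167 0.0888 0.    ]
top [array([258., 157.]), array([376., 154.]), array([259., 222.]), array([378., 220.])]
side [array([372., 173.]), array([416., 252.]), array([317., 184.]), array([353., 268.])]
```

```bash
python3 - <<'E'
s=open('fit.py').read()
s=s.replace('for c in("side","top"):\n    for k','C=[("top",[.15,.16,.122],(254.4,158.3)),("top",[.15,-.16,.122],(371.7,151.1)),("top",[-.0284,.16,.12],(258.3,223.3)),("top",[-.0284,-.16,.12],(376.1,216.7)),("side",[.15,.16,.122],(370,172.8)),("side",[.15,-.16,.122],(417.2,247.8)),("side",[-.0284,.16,.12],(318.9,185.6)),("side",[-.0284,-.16,.12],(355.6,272.8))]\nobs+=C\nfor c in("side","top"):\n    for k').replace("range(3)","range(1)")
s=s.replace('for (c,p,uv),r in zip(obs,res(s.x).reshape(-1,2))','for (c,p,uv),r in list(zip(obs,res(s.x).reshape(-1,2)))[:10]')
s=s.replace('for n in BP: print','obs=obs[:10];s=least_squares(res,s.x);print("corners",s.x,res(s.x).round(1))\nfor n in BP: print')
open('fit.py','w').write(s)
E
python3 fit.py
```

```text
box [0.61740858 0.08704301 0.08555073]
top [-0.15   0.16   0.035] [-0.4 -1.2]
top [-0.15  -0.16   0.035] [-0.2 -0.7]
top [0.15  0.16  0.122] [-0.1 -0.6]
top [ 0.15  -0.16   0.122] [ 1.  -0.2]
top [-0.028  0.16   0.12 ] [-0.7  0.2]
top [-0.028 -0.16   0.12 ] [ 0.8 -0.1]
side [0.15  0.16  0.122] [-0.  -1.8]
side [ 0.15  -0.16   0.122] [0.6 0.9]
side [-0.028  0.16   0.12 ] [-3.3 -1.7]
side [-0.028 -0.16   0.12 ] [ 0.  -6.5]
corners [0.61676268 0.08474141 0.08526486] [ 0.4 -1.   0.6 -0.4  0.8 -0.3  1.9  0.   0.1  0.5  1.7  0.2  0.1 -1.3
  0.7  1.6 -3.3 -1.2  0.  -5.7]
left_grip [0.5048 0.1555 0.0997]
right_grip [ 0.5184 -0.004   0.0997]
latch_tab [0.5393 0.0781 0.101 ]
lid_bar [0.5606 0.0799 0.147 ]
lid_hinge [0.7662 0.0975 0.122 ]
face [0.5279 0.0771 0.0745]
box [0.6168 0.0847 0.    ]
```

```bash
cat >> h.py <<'E'
B=[.617,.0862,.0853]
def barhull(c,side,th,dx=0,dy=0,b=B):
    t=np.array([-np.cos(th),np.sin(th)]);n=np.array([t[1],-t[0]])
    P=[world(b,fc(*(u*.031*t+v*.007*n+[dx,.08*side+dy]),z)) for u in(-1,1) for v in(-1,1) for z in(.010,.042)]
    return cv2.convexHull(np.array([proj(c,p)[0] for p in P],np.float32))
def obsmask(c,side,im):
    f=proj(c,world(B,fc(0,.08*side,.026)))[0]
    i=im.astype(int);m=((i[...,1]>110)|((i[...,2]>90)&(i[...,1]<70))).astype(np.uint8)
    k=np.zeros_like(m);cv2.circle(k,tuple(int(v) for v in f),19,1,-1);m&=k
    n,l,st,ce=cv2.connectedComponentsWithStats(m);j=1+np.argmax(st[1:,4]);return (l==j).astype(np.uint8)
def dial(side,guess,cams=("top","side"),span=.5):
    from scipy.optimize import minimize
    ms={c:cv2.resize(obsmask(c,side,viewer.read_camera(c)),None,fx=4,fy=4,interpolation=0) for c in cams}
    def cost(p,one=None):
        t=0
        for c in ([one] if one else cams):
            h=np.zeros(ms[c].shape,np.uint8);cv2.fillConvexPoly(h,np.round(barhull(c,side,p[0],p[1],p[2])*4+1.5).astype(np.int32),1)
            t+=1-(h&ms[c]).sum()/max(1,(h|ms[c]).sum())
        return t/len([one] if one else cams)
    best=min((minimize(cost,[g,0,0],method="Nelder-Mead",options=dict(initial_simplex=[[g,0,0],[g+.1,0,0],[g,.003,0],[g,0,.003]])) for g in guess+np.linspace(-span,span,5)),key=lambda r:r.fun)
    return best.x.round(4),round(best.fun,3)
def shift(p):
    s=get_state();return R.from_quat(s["tcp_rot"]).inv().apply(np.asarray(p)-s["eef_pos"])
def pusher(side,th,w,s=.023,h=.022):
    """TCP target and tool yaw when pushing the tail; left ccw, right cw"""
    tail=np.array([np.cos(th),-np.sin(th)]);m=-side*np.array([-np.sin(th),-np.cos(th)])
    q=s*tail-(.007+w)*m
    return world(B,fc(q[0],q[1]+.08*side,h))
E
python3 - <<'E'
from h import *
print(dial(1,4.35),dial(-1,1.94))
s=get_state();print(s["time"])
for n,sd,th in(("L",1,4.35),("R",-1,1.94)):
    p=pusher(sd,th,.014);print(n,p,shift(p))
E
```

```text
Traceback (most recent call last):
  File "h.py", line 39, in dial
    best=min((minimize(cost,[g,0,0],method="Nelder-Mead",options=dict(initial_simplex=[[g,0,0],[g+.1,0,0],[g,.003,0],[g,0,.003]])) for g in guess+np.linspace(-span,span,5)),key=lambda r:r.fun)
  File "h.py", line 39, in <genexpr>
    best=min((minimize(cost,[g,0,0],method="Nelder-Mead",options=dict(initial_simplex=[[g,0,0],[g+.1,0,0],[g,.003,0],[g,0,.003]])) for g in guess+np.linspace(-span,span,5)),key=lambda r:r.fun)
              ~~~~~~~~^^^^^^^^^^^^^^^^^^^^^^^^^^^^^^^^^^^^^^^^^^^^^^^^^^^^^^^^^^^^^^^^^^^^^^^^^^^^^^^^^^^^^^^^^^^^^^^^^^^^^^^^^^^^
  File "h.py", line 36, in cost
    h=np.zeros(ms[c].shape,np.uint8);cv2.fillConvexPoly(h,np.round(barhull(c,side,p[0],p[1],p[2])*4+1.5).astype(np.int32),1)
                                                                   ~~~~~~~^^^^^^^^^^^^^^^^^^^^^^^
  File "h.py", line 24, in barhull
    return cv2.convexHull(np.array([proj(c,p)[0] for p in P],np.float32))
                                    ~~~~^^^^^
  File "h.py", line 14, in proj
    f,cx,cy,o,r=cam(c);q=r.inv().apply(np.asarray(p)-o);q=np.atleast_2d(q)
                ~~~^^^
  File "h.py", line 5, in cam
    p=viewer.camera_params(c);f=240/np.tan(np.radians(p["fov_y"])/2)
ValueError: time passes only in moves, steps and waits
```

```bash
sed -i 's/^def cam(c):/from functools import lru_cache\n@lru_cache\ndef cam(c):/' h.py
python3 - <<'E'
from h import *
print(dial(1,4.35),dial(-1,1.94))
s=get_state();print(s["time"])
for n,sd,th in(("L",1,4.35),("R",-1,1.94)):
    p=pusher(sd,th,.014);print(n,p,shift(p))
E
```

```text
(array([ 4.1641e+00, -1.3000e-03,  2.9000e-03]), np.float64(0.616)) (array([1.9196e+00, 3.0000e-04, 2.4000e-03]), np.float64(0.245))
5.0
L [0.51649851 0.18695484 0.09920451] [-0.40526311 -0.30417932  0.13213889]
R [ 0.53490453 -0.03024611  0.09909692] [-0.50560488 -0.49769047  0.13224204]
```

```bash
python3 -m handwheel '[[[0,0,0,0,-6.9],[0,0,0,0,-6.9],[0,0,0,0,-6.9],[0,0,0,0,-6.7]]]' 20; python3 -m handwheel '[[[0,-0.018,-0.036,0,0],[0,-0.018,-0.036,0,0],[0,-0.018,-0.036,0,0],[0,-0.018,-0.036,0,0],[0,-0.018,-0.036,0,0],[0,-0.018,-0.036,0,0],[0,-0.018,-0.036,0,0],[0,-0.018,-0.036,0,0],[0,-0.018,-0.036,0,0],[0,-0.018,-0.036,0,0],[0,-0.018,-0.036,0,0],[0,-0.018,-0.036,0,0]]]'
python3 - <<'E'
from h import *
print(dial(1,4.35,("top",)),dial(1,4.35,("side",)))
for th in(4.35,4.6,4.75):
    p=pusher(1,th,.014);print(th,p,shift(p).round(4))
s=get_state();print(R.from_quat(s["tcp_rot"]).as_matrix().round(3),s["qpos"].round(2))
for c in("top","side"): cv2.imwrite(f"pics/{c}1.png",viewer.read_camera(c))
t=cv2.imread("pics/top1.png");u=cv2.imread("pics/side1.png")
cv2.imwrite("pics/c.png",np.hstack([cv2.resize(i,None,fx=3,fy=3,interpolation=3) for i in(t[200:290,250:383],u[180:270,260:393])]))
E
```

```text
time: 5.33
eef_pos: [0.259, 0.6233, 0.2313]
tcp_rot: [-0.045, 0.999, 0.0, 0.0]
contact_force: [-0.3, 0.8, 0.1]
opening: 0.458
finger_force: 0.0
time: 6.33
eef_pos: [0.5113, 0.2093, 0.2317]
tcp_rot: [-0.042, 0.999, 0.0, 0.0]
contact_force: [0.6, 0.8, 0.2]
opening: 0.001
finger_force: 0.0
(array([ 4.1389e+00, -1.5000e-03,  2.6000e-03]), np.float64(0.235)) (array([3.85, 0.  , 0.  ]), np.float64(1.0))
4.35 [0.51649851 0.18695484 0.09920451] [-0.0014 -0.0196  0.1325]
4.6 [0.52250413 0.18371391 0.10291111] [-0.0072 -0.0233  0.1288]
4.75 [0.52573756 0.18096338 0.10485111] [-0.0102 -0.0263  0.1269]
[[-0.997 -0.078  0.002]
 [-0.078  0.997 -0.001]
 [-0.002 -0.002 -1.   ]] [ 0.2   0.02  1.88 -0.    1.24 -1.45]
```

View pics/c.png

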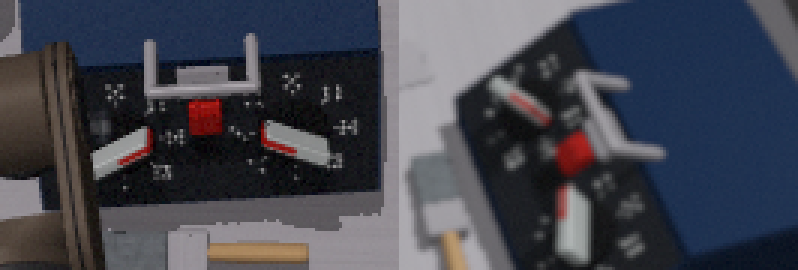

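```bash
sed -i 's/^B=.*/B=[.617,.0885,.0853]/' h.py; python3 -m handwheel '[[[0,-0.010,-0.024,0.02,0],[0,0,0,0.035,0],[0,0,0,0.035,0],[0,0,0,0.025,0],[0,0,0,0.012,0],[0,0,0,0,0]]]'
python3 - <<'E'
from h import *
s=get_state();Rt=R.from_quat(s["tcp_rot"]);p=s["eef_pos"];psi=.085-.007
print(p,s["contact_force"].round(1))
# plan: th from 4.75 to 2.356 with spin following the tail projection
def yaw(th): 
    t=np.array([np.cos(th)*np.cos(np.radians(33)),-np.sin(th)]);return B[2]+np.arctan2(-t[0],t[1])
ths=np.r_[np.arange(4.65,2.3,-.1)]
y=-np.degrees(np.unwrap([yaw(t) for t in ths])); c=p;yo=-np.degrees(psi)
for t,v in zip(ths,y):
    q=pusher(1,t,.013); d=Rt.inv().apply(q-c);
    r=np.radians(yo+np.degrees(psi)) ; d2=R.from_euler("z",-r).apply(d)
    print(round(t,2),(d2*1000).round(1),round(v-yo,1),q.round(3));c=q;yo=v
E
```

```text
time: 7.03
eef_pos: [0.5195, 0.1889, 0.1008]
tcp_rot: [-0.043, 0.999, -0.0, -0.004]
contact_force: [-0.5, -0.2, 1.1]
opening: 0.002
finger_force: 0.0
[0.51949627 0.1888939  0.10080956] [-0.5 -0.2  1.1]
4.65 [-2.9 -4.1 -2.3] -3.4 [0.523 0.185 0.103]
4.55 [2.  1.9 1.4] -4.8 [0.521 0.187 0.102]
4.45 [2.  1.8 1.5] -4.9 [0.518 0.188 0.1  ]
4.35 [2.  1.7 1.5] -4.9 [0.516 0.189 0.099]
4.25 [2.  1.6 1.6] -5.0 [0.513 0.19  0.097]
4.15 [2.  1.5 1.6] -5.2 [0.511 0.19  0.095]
4.05 [2.1 1.5 1.7] -5.3 [0.508 0.19  0.094]
3.95 [2.1 1.4 1.7] -5.5 [0.506 0.19  0.092]
3.85 [2.1 1.4 1.7] -5.7 [0.503 0.189 0.091]
3.75 [2.2 1.3 1.6] -5.9 [0.501 0.189 0.089]
3.65 [2.2 1.3 1.6] -6.1 [0.498 0.187 0.087]
3.55 [2.3 1.3 1.5] -6.3 [0.496 0.186 0.086]
3.45 [2.3 1.3 1.5] -6.5 [0.494 0.184 0.084]
3.35 [2.3 1.4 1.4] -6.6 [0.492 0.183 0.083]
3.25 [2.4 1.4 1.3] -6.8 [0.49  0.18  0.082]
3.15 [2.4 1.5 1.2] -6.8 [0.489 0.178 0.081]
3.05 [2.4 1.6 1. ] -6.8 [0.487 0.176 0.079]
2.95 [2.4 1.7 0.9] -6.8 [0.486 0.173 0.079]
2.85 [2.4 1.8 0.8] -6.7 [0.485 0.17  0.078]
2.75 [2.3 1.9 0.6] -6.5 [0.484 0.167 0.077]
2.65 [2.3 1.9 0.5] -6.3 [0.484 0.164 0.077]
2.55 [2.3 2.  0.3] -6.1 [0.484 0.161 0.076]
2.45 [2.2 2.1 0.1] -5.9 [0.484 0.158 0.076]
2.35 [ 2.2  2.1 -0. ] -5.7 [0.484 0.155 0.076]
```

```bash
python3 -m handwheel '[[[0,0.002,0,0.0015,-6.5],[0,0.002,0.0017,0.0015,-6],[0,0.002,0.0016,0.0016,-5],[0,0.002,0.0015,0.0016,-5.2],[0,0.002,0.0015,0.0017,-5.3],[0,0.002,0.0014,0.0017,-5.5],[0,0.002,0.0014,0.0017,-5.7],[0,0.0022,0.0013,0.0016,-5.9],[0,0.0022,0.0013,0.0016,-6.1],[0,0.0023,0.0013,0.0015,-6.3]]]'
python3 - <<'E'
from h import *
s=get_state();print(s["eef_pos"],s["contact_force"].round(1))
print(pusher(1,3.55,.013))
i,j=viewer.read_camera("top"),viewer.read_camera("side")
cv2.imwrite("pics/d.png",np.hstack([cv2.resize(k,None,fx=3,fy=3,interpolation=3) for k in(i[200:290,250:383],j[160:250,260:393])]))
E
```

```text
time: 7.87
eef_pos: [0.5024, 0.1918, 0.093]
tcp_rot: [-0.52, 0.854, 0.0, 0.006]
contact_force: [2.0, 6.6, 3.4]
opening: -0.005
finger_force: 3.4
[0.50241932 0.19184529 0.09295147] [2.  6.6 3.4]
[0.4960268  0.18603762 0.08578037]
```

View pics/d.png

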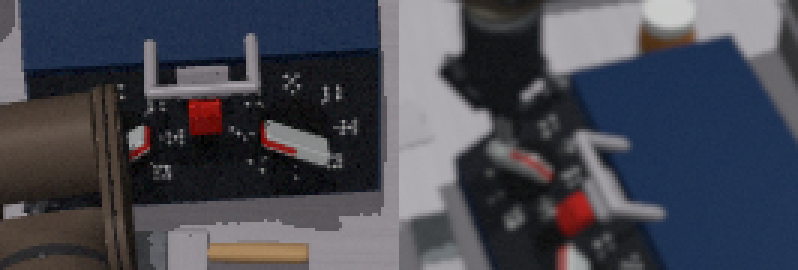

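```bash
python3 -m handwheel '[[[0,0,0,0,0],[0,0,0,0,0]]]'
```

```text
time: 8.13
eef_pos: [0.5006, 0.1902, 0.0911]
tcp_rot: [-0.517, 0.856, -0.0, 0.003]
contact_force: [-0.0, 4.8, 3.9]
opening: -0.0
finger_force: 2.4
```

```bash
cat >> h.py <<'E'
def plan(side,ths,w=.013,s=.021,h=.022,spin=True):
    st=get_state();Rt=R.from_quat(st["tcp_rot"]);c=st["eef_pos"];yv=Rt.as_matrix()[:,1];psi=np.arctan2(-yv[0],yv[1])
    print("psi",psi.round(3),"pos",c.round(4),"F",st["contact_force"].round(1),"t",st["time"])
    acc=0
    for th in ths:
        t=np.array([np.cos(th)*np.cos(a),-np.sin(th)])*side;y=B[2]+np.arctan2(-t[0],t[1])
        q=pusher(side,th,w,s,h);d=R.from_euler("z",-acc).apply(Rt.inv().apply(q-c))
        k=(-(y-psi)-acc+np.pi)%(2*np.pi)-np.pi if spin else 0
        print(round(th,2),(d*1000).round(1),np.degrees(k).round(1),q.round(3));c=q;acc+=k
E
python3 - <<'E'
from h import *
plan(1,np.arange(3.6,2.6,-.1))
E
```

```text
psi 1.088 pos [0.5006 0.1902 0.0911] F [-0.   4.8  3.9] t 8.1333
3.6 [ 4.7 -0.3  3.6] -2.1 [0.499 0.186 0.088]
3.5 [2.1 1.4 1.4] -6.4 [0.497 0.185 0.086]
3.4 [2.1 1.4 1.4] -6.6 [0.495 0.183 0.085]
3.3 [2.2 1.4 1.3] -6.7 [0.493 0.181 0.083]
3.2 [2.2 1.5 1.2] -6.8 [0.491 0.179 0.082]
3.1 [2.2 1.5 1.1] -6.8 [0.49  0.177 0.081]
3.0 [2.2 1.6 1. ] -6.8 [0.488 0.175 0.08 ]
2.9 [2.2 1.7 0.8] -6.7 [0.487 0.172 0.079]
2.8 [2.2 1.8 0.7] -6.6 [0.486 0.169 0.079]
2.7 [2.1 1.9 0.6] -6.4 [0.486 0.167 0.078]
```

```bash
python3 -m handwheel '[[[0,0.0024,0,0.002,0],[0,0.0024,0,0.002,-2],[0,0.0021,0.0014,0.0014,-6.4],[0,0.0021,0.0014,0.0014,-6.6],[0,0.0022,0.0014,0.0013,-6.7],[0,0,0,0,0]]]'
python3 - <<'E'
from h import *
plan(1,np.arange(3.4,2.6,-.1))
j=viewer.read_camera("side");i=viewer.read_camera("top")
cv2.imwrite("pics/e.png",np.hstack([cv2.resize(k,None,fx=4,fy=4,interpolation=3) for k in(i[210:270,250:350],j[180:240,270:370])]))
E
```

```text
time: 8.63
eef_pos: [0.4887, 0.1874, 0.0803]
tcp_rot: [-0.665, 0.747, -0.006, -0.004]
contact_force: [0.2, 0.2, -0.3]
opening: 0.005
finger_force: 0.0
psi 1.456 pos [0.4887 0.1874 0.0803] F [ 0.2  0.2 -0.3] t 8.6333
3.4 [ 3.6 -6.3 -4.3] 6.0 [0.495 0.183 0.085]
3.3 [2.1 1.4 1.3] -6.7 [0.493 0.181 0.083]
3.2 [2.2 1.5 1.2] -6.8 [0.491 0.179 0.082]
3.1 [2.2 1.5 1.1] -6.8 [0.49  0.177 0.081]
3.0 [2.2 1.6 1. ] -6.8 [0.488 0.175 0.08 ]
2.9 [2.2 1.7 0.9] -6.7 [0.487 0.172 0.079]
2.8 [2.2 1.8 0.8] -6.6 [0.486 0.169 0.079]
2.7 [2.1 1.9 0.6] -6.4 [0.486 0.167 0.078]
```

View pics/e.png

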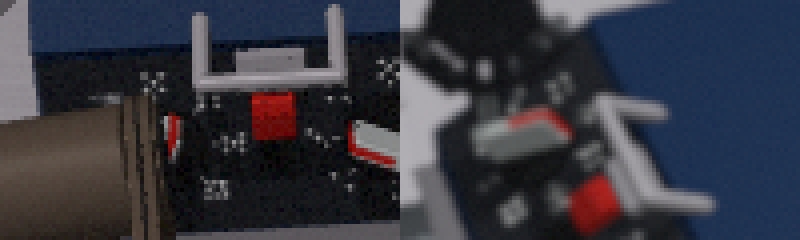

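```bash
python3 -m handwheel '[[[0,0.0018,-0.0031,-0.0021,3],[0,0.0018,-0.0031,-0.0021,0],[0,0.0021,0.0014,0.0013,-5],[0,0.0022,0.0015,0.0012,-6],[0,0.0022,0.0015,0.0011,-6],[0,0.0022,0.0016,0.001,-6.8],[0,0.0022,0.0017,0.0009,-6.7],[0,0,0,0,0]]]'
python3 - <<'E'
from h import *
plan(1,np.r_[2.9,np.arange(2.9,2.2,-.1)])
print(dial(1,3.0,("side",)))
E
```

```text
time: 9.4
eef_pos: [0.455, 0.258, 0.0618]
tcp_rot: [0.782, -0.617, 0.074, 0.045]
contact_force: [0.2, -0.2, -0.4]
opening: -0.006
finger_force: 0.0
psi 1.807 pos [0.455  0.258  0.0618] F [ 0.2 -0.2 -0.4] t 9.4
2.9 [ 92.6 -11.5  -1.4] -7.7 [0.487 0.172 0.079]
2.9 [0. 0. 0.] 0.0 [0.487 0.172 0.079]
2.8 [2.  1.8 1.1] -6.6 [0.486 0.169 0.079]
2.7 [2.  1.8 1. ] -6.4 [0.486 0.167 0.078]
2.6 [2.  1.9 0.8] -6.2 [0.485 0.164 0.078]
2.5 [2.  2.  0.7] -6.0 [0.485 0.161 0.077]
2.4 [2.  2.  0.6] -5.8 [0.485 0.158 0.077]
2.3 [2.  2.1 0.4] -5.6 [0.485 0.155 0.077]
(array([2.5, 0. , 0. ]), np.float64(1.0))
```

```bash
python3 -m handwheel '[[[0,0,0,-0.04,0],[0,0,0,-0.04,0],[0,0,0,0,0]]]'; python3 - <<'E'
from h import *
s=get_state();print(s["qpos"].round(3),R.from_quat(s["tcp_rot"]).as_matrix()[:,2])
for c in("top","side"): cv2.imwrite(f"pics/{c}2.png",viewer.read_camera(c))
for c in("top","side"):
  for n in("jar","mug","brush","spatula"): print(c,n,[(np.array(d["xy"])*[640,480]).round(0) for d in viewer.pinpoint(c,n)[:1]])
E
```

```text
time: 9.7
eef_pos: [0.4567, 0.2734, 0.1504]
tcp_rot: [0.778, -0.622, 0.08, 0.037]
contact_force: [2.1, 0.7, 1.0]
opening: 0.004
finger_force: 0.0
[ 0.432  0.072  1.986 -0.2    1.086 -2.839] [ 0.07813193 -0.15721283 -0.98446916]
top jar [array([238., 184.])]
top mug []
top brush [array([320., 284.])]
top spatula []
side jar [array([343., 186.])]
side mug [array([246., 175.])]
side brush [array([275., 259.])]
side spatula [array([228., 210.])]
```

View pics/side2.png

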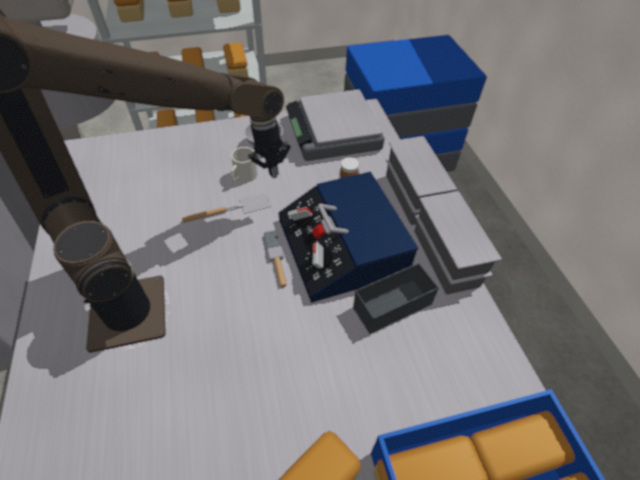

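```bash
python3 -m handwheel '[[[0,0,0,-0.03,7.1],[0,0,0,0,7.1],[0,0,0,0,7.1],[0,0,0,0,7.1],[0,0,0,0,7.1],[0,0,0,0,7.1],[0,0,0,0,7.1],[0,0,0,0,7.1],[0,0,0,0,7.1],[0,0,0,0,0],[0,0,0,0,0]]]'; python3 - <<'E'
from h import *
print(dial(1,3.4,("side",),.6),dial(-1,1.92,("side",),.2))
print(get_state()["qpos"].round(2))
plan(1,np.r_[3.9,3.5,3.4,2.36],w=.014,spin=False)
E
```

```text
time: 11.12
eef_pos: [0.4494, 0.2761, 0.1706]
tcp_rot: [-0.334, 0.939, -0.088, 0.003]
contact_force: [-0.7, 0.2, -0.7]
opening: 0.001
finger_force: 0.0
(array([2.8, 0. , 0. ]), np.float64(1.0)) (array([1.9092e+00, 7.0000e-04, 2.8000e-03]), np.float64(0.202))
[ 0.44  0.05  1.97 -0.19  1.14 -1.73]
psi 0.687 pos [0.4494 0.2761 0.1708] F [ 0.4 -0.7 -0.5] t 11.2167
3.9 [  6.2 -88.7  94.9] 0.0 [0.506 0.189 0.093]
3.5 [9.1 4.3 6.1] 0.0 [0.497 0.186 0.086]
3.4 [2.5 0.4 1.5] 0.0 [0.495 0.184 0.085]
2.36 [ 24.1 -12.5  11.6] 0.0 [0.485 0.158 0.077]
```

```bash
python3 -m handwheel '[[[0,0.002,-0.03,0.012,0],[0,0.002,-0.03,0.012,0],[0,0.002,-0.028,0.012,0],[0,0,0,0,0]]]'; python3 - <<'E'
from h import *
im=viewer.read_camera("side");m=obsmask("side",1,im);print(m.sum(),proj("side",world(B,fc(0,.08,.026))))
print(R.from_quat(get_state()["tcp_rot"]).as_matrix().round(3))
plan(1,np.r_[3.9,3.5,3.4,2.36],w=.014,spin=False)
x=cv2.resize(im[180:240,260:360],None,fx=4,fy=4,interpolation=3)
x2=cv2.resize((m*255)[180:240,260:360],None,fx=4,fy=4,interpolation=0)
cv2.imwrite("pics/f.png",np.hstack([x,cv2.merge([x2]*3)]))
E
```

```text
time: 11.55
eef_pos: [0.5034, 0.1958, 0.1494]
tcp_rot: [-0.331, 0.939, -0.089, 0.002]
contact_force: [0.8, 0.7, -0.2]
opening: 0.001
finger_force: 0.0
112 [[299.73745889 213.21990681]]
[[-0.781 -0.622  0.062]
 [-0.623  0.765 -0.164]
 [ 0.055 -0.167 -0.984]]
psi 0.682 pos [0.5025 0.1975 0.1498] F [0.1 0.2 0.4] t 11.6
3.9 [-0.8  0.9 58. ] 0.0 [0.506 0.189 0.093]
3.5 [9.1 4.2 6.2] 0.0 [0.497 0.186 0.086]
3.4 [2.5 0.4 1.5] 0.0 [0.495 0.184 0.085]
2.36 [ 24.  -12.6  11.6] 0.0 [0.485 0.158 0.077]
```

View pics/f.png

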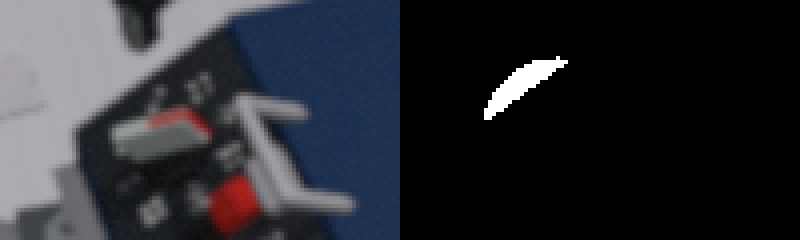

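```bash
sed -i 's/j=1+np.argmax(st\[1:,4\])/j=1+np.argmin(np.hypot(*(ce[1:]-f).T)+100*(st[1:,4]<40))/; s/circle(k,tuple(int(v) for v in f),19/circle(k,tuple(int(v) for v in f),16/' h.py; python3 - <<'E'
from h import *
print(dial(1,3.6,("side",),.4),dial(1,3.6,("top","side"),.4))
E
```

```text
(array([3.5313e+00, 3.0000e-03, 2.2000e-03]), np.float64(0.995)) (array([ 3.486e+00, -5.000e-04, -2.000e-04]), np.float64(0.63))
```

```bash
python3 - <<'E'
from h import *
im=viewer.read_camera("side");f=proj("side",world(B,fc(0,.08,.026)))[0]
for u in range(286,314,3): print([tuple(int(v) for v in im[r,u]) for r in range(204,222,4)])
E
```

```text
[(168, 163, 165), (50, 45, 43), (40, 36, 34), (37, 31, 30), (36, 32, 30)]
[(124, 118, 119), (32, 28, 25), (139, 139, 136), (94, 93, 90), (37, 32, 30)]
[(38, 33, 33), (37, 34, 31), (154, 155, 150), (92, 93, 90), (38, 36, 33)]
[(36, 31, 28), (53, 51, 49), (146, 147, 143), (94, 93, 90), (50, 50, 48)]
[(60, 59, 57), (93, 93, 108), (105, 106, 127), (92, 93, 90), (29, 27, 27)]
[(48, 44, 44), (78, 79, 127), (100, 100, 103), (91, 92, 88), (18, 18, 19)]
[(35, 32, 30), (73, 75, 147), (95, 95, 91), (83, 85, 82), (19, 16, 19)]
[(62, 60, 58), (47, 49, 128), (102, 104, 107), (68, 68, 66), (25, 22, 22)]
[(74, 72, 71), (26, 26, 38), (75, 76, 136), (54, 52, 53), (22, 20, 20)]
[(41, 37, 36), (40, 37, 35), (34, 32, 55), (33, 30, 30), (39, 34, 33)]
```

```bash
sed -i 's/m=((i\[...,1\]>110).*$/m=(i.max(-1)>68).astype(np.uint8)/' h.py; python3 - <<'E'
from h import *
print(dial(1,3.5,("side",),.4),dial(-1,1.92,("side","top"),.2))
E
```

```text
(array([ 3.5278e+00, -1.0000e-03,  2.6000e-03]), np.float64(0.133)) (array([1.997e+00, 0.000e+00, 8.000e-04]), np.float64(0.127))
```

```bash
python3 -m handwheel '[[[0,0,0,0.03,0],[0,0,0,0.02,0],[0,0,0,0.008,0],[0,0,0,0,0]]]'; python3 - <<'E'
from h import *
plan(1,np.r_[3.7,np.arange(3.5,2.3,-.15)],w=.014,spin=False)
E
```

```text
time: 12.28
eef_pos: [0.5038, 0.1897, 0.0912]
tcp_rot: [-0.333, 0.939, -0.088, 0.001]
contact_force: [-0.8, 0.0, -0.8]
opening: 0.0
finger_force: 0.0
psi 0.686 pos [0.5038 0.1897 0.0912] F [-0.8  0.  -0.8] t 12.2833
3.7 [2.9 0.6 2. ] 0.0 [0.501 0.188 0.089]
3.5 [4.8 1.6 3.1] 0.0 [0.497 0.186 0.086]
3.35 [3.8 0.4 2.3] 0.0 [0.494 0.183 0.084]
3.2 [ 3.9 -0.2  2.2] 0.0 [0.491 0.18  0.082]
3.05 [ 3.8 -0.9  2.1] 0.0 [0.489 0.177 0.081]
2.9 [ 3.7 -1.5  1.9] 0.0 [0.487 0.173 0.079]
2.75 [ 3.5 -2.1  1.7] 0.0 [0.485 0.169 0.078]
2.6 [ 3.3 -2.7  1.4] 0.0 [0.485 0.165 0.077]
2.45 [ 2.9 -3.2  1.1] 0.0 [0.484 0.16  0.077]
2.3 [ 2.5 -3.6  0.8] 0.0 [0.485 0.156 0.077]
```

```bash
python3 -m handwheel '[[[0,0.0029,0.0006,0.002,0],[0,0.0048,0.0016,0.0031,0],[0,0.0038,0.0004,0.0023,0],[0,0.0039,-0.0002,0.0022,0],[0,0.0038,-0.0009,0.0021,0],[0,0.0037,-0.0015,0.0019,0],[0,0,0,0,0],[0,0,0,0,0]]]'; python3 - <<'E'
from h import *
print(dial(1,3.0,("side",),.4))
plan(1,np.r_[2.9,2.75,2.6,2.45,2.36],w=.014,spin=False)
E
```

```text
time: 12.95
eef_pos: [0.4909, 0.1754, 0.0835]
tcp_rot: [-0.332, 0.939, -0.087, 0.007]
contact_force: [1.9, 7.7, 2.1]
opening: 0.002
finger_force: 3.5
(array([3.1268e+00, 1.1000e-03, 2.2000e-03]), np.float64(0.142))
psi 0.683 pos [0.4908 0.1754 0.0835] F [2.6 7.6 2.1] t 13.0
2.9 [4.4 1.4 4.4] 0.0 [0.487 0.173 0.079]
2.75 [ 3.6 -2.1  1.6] 0.0 [0.485 0.169 0.078]
2.6 [ 3.3 -2.7  1.4] 0.0 [0.485 0.165 0.077]
2.45 [ 2.9 -3.2  1.1] 0.0 [0.484 0.16  0.077]
2.36 [ 1.6 -2.1  0.5] 0.0 [0.485 0.158 0.077]
```

```bash
python3 -m handwheel '[[[0,0.0036,-0.0021,0.0016,0],[0,0.0033,-0.0027,0.0014,0],[0,0.0029,-0.0032,0.0011,0],[0,0.0027,-0.0035,0.0008,0],[0,0,0,0,0],[0,0,0,0,0]]]'; python3 - <<'E'
from h import *
print(dial(1,2.6,("side",),.4))
plan(1,np.r_[2.45,2.36,2.3],w=.014,spin=False)
E
```

```text
time: 13.5
eef_pos: [0.484, 0.1642, 0.0792]
tcp_rot: [-0.331, 0.94, -0.079, 0.005]
contact_force: [-9.3, 29.7, 3.7]
opening: -0.001
finger_force: 12.1
(array([ 2.4566e+00,  1.5000e-03, -9.0000e-04]), np.float64(0.195))
psi 0.68 pos [0.4838 0.1639 0.0791] F [-10.7  28.1   3. ] t 13.55
2.45 [ 1.7 -2.9  2.8] 0.0 [0.484 0.16  0.077]
2.36 [ 1.6 -2.1  0.5] 0.0 [0.485 0.158 0.077]
2.3 [ 1.  -1.5  0.2] 0.0 [0.485 0.156 0.077]
```

```bash
python3 -m handwheel '[[[0,-0.003,0.004,-0.001,0],[0,-0.004,0.005,-0.001,0],[0,-0.004,0.005,-0.001,0],[0,0,0,0,0]]]'; python3 - <<'E'
from h import *
print(dial(1,2.45,("side",),.3),dial(1,2.4,("top","side"),.3))
plan(1,np.r_[2.6,2.45,2.36,2.25,2.2],w=.014,spin=False)
E
```

```text
time: 13.88
eef_pos: [0.4865, 0.1747, 0.0796]
tcp_rot: [-0.333, 0.939, -0.088, 0.004]
contact_force: [0.9, -0.9, -0.2]
opening: -0.001
finger_force: 0.0
(array([ 2.2797e+00,  8.0000e-04, -3.0000e-04]), np.float64(0.153)) (array([ 2.296e+00,  1.200e-03, -5.000e-04]), np.float64(0.441))
psi 0.684 pos [0.4866 0.1736 0.0795] F [ 0.7 -0.8  0.5] t 14.0333
2.6 [ 7.  -5.3  3.5] 0.0 [0.485 0.165 0.077]
2.45 [ 2.9 -3.2  1.1] 0.0 [0.484 0.16  0.077]
2.36 [ 1.6 -2.1  0.5] 0.0 [0.485 0.158 0.077]
2.25 [ 1.7 -2.7  0.5] 0.0 [0.485 0.154 0.077]
2.2 [ 0.7 -1.3  0.2] 0.0 [0.485 0.153 0.077]
```

```bash
python3 -m handwheel '[[[0,-0.005,0.005,-0.03,0],[0,0,0,-0.04,0],[0,0,0,-0.04,0],[0,0,0,0,0]]]'; python3 - <<'E'
from h import *
plan(-1,np.r_[1.4],w=.014,spin=False)
E
```

```text
time: 14.37
eef_pos: [0.4848, 0.2005, 0.1959]
tcp_rot: [-0.332, 0.939, -0.089, 0.011]
contact_force: [1.6, 0.7, 1.6]
opening: -0.001
finger_force: 0.0
psi 0.682 pos [0.4848 0.2005 0.1959] F [1.6 0.7 1.6] t 14.3667
1.4 [  84.6 -186.4  127.4] 0.0 [ 0.545 -0.015  0.106]
```

```bash
python3 -m handwheel '[[[0,0.0141,-0.031,0,0],[0,0.0141,-0.031,0,0],[0,0.0141,-0.031,0.005,0],[0,0.0141,-0.031,0.01,0],[0,0.0141,-0.031,0.02,0],[0,0.0141,-0.031,0.02,0],[0,0,0,0,0]]]'; python3 - <<'E'
from h import *
print(dial(1,2.35,("side",),.3),dial(1,2.35,("top",),.3),dial(1,2.35,("top","side"),.3),dial(-1,2,("side",),.2))
plan(-1,np.r_[1.4,1.6,1.8,2,2.15,2.3,2.45,2.6,2.75,2.9,3.05,3.2],w=.014,spin=False)
E
```

```text
time: 14.95
eef_pos: [0.533, -0.0108, 0.1654]
tcp_rot: [-0.329, 0.94, -0.088, 0.001]
contact_force: [-1.2, -0.0, -0.8]
opening: -0.001
finger_force: 0.0
(array([ 2.2145e+00, -1.3000e-03,  4.0000e-03]), np.float64(0.269)) (array([ 2.2653e+00, -1.3000e-03, -0.0000e+00]), np.float64(0.111)) (array([ 2.2341e+00, -1.1000e-03,  1.2000e-03]), np.float64(0.229)) (array([1.9858e+00, 8.0000e-04, 1.8000e-03]), np.float64(0.107))
psi 0.685 pos [ 0.5336 -0.0044  0.1684] F [0.5 0.5 0.1] t 15.2
1.4 [-5.2 -4.7 63.7] 0.0 [ 0.545 -0.015  0.106]
1.6 [ 5.1 -1.5  2.7] 0.0 [ 0.542 -0.02   0.104]
1.8 [ 5.1 -0.3  2.9] 0.0 [ 0.538 -0.024  0.101]
2.0 [5.  0.8 3.1] 0.0 [ 0.534 -0.027  0.099]
2.15 [3.5 1.4 2.3] 0.0 [ 0.531 -0.028  0.096]
2.3 [3.3 2.  2.3] 0.0 [ 0.527 -0.029  0.094]
2.45 [2.9 2.6 2.2] 0.0 [ 0.523 -0.029  0.091]
2.6 [2.5 3.1 2. ] 0.0 [ 0.519 -0.029  0.089]
2.75 [2.  3.5 1.8] 0.0 [ 0.516 -0.028  0.087]
2.9 [1.5 3.9 1.6] 0.0 [ 0.512 -0.026  0.085]
3.05 [1.  4.1 1.4] 0.0 [ 0.509 -0.024  0.083]
3.2 [0.4 4.3 1.1] 0.0 [ 0.506 -0.021  0.081]
```

```bash
cat >> h.py <<'E'
def nudge(side,th,sgn,ws,s=.021,h=.022,end=1):
    """push pointer (end=1) or tail (-1) end; sgn +1 cw, -1 ccw"""
    st=get_state();Rt=R.from_quat(st["tcp_rot"]);c=st["eef_pos"]
    t=end*np.array([-np.cos(th),np.sin(th)]);m=sgn*end*np.array([np.sin(th),np.cos(th)])
    for w in ws:
        q=s*t-(.007+w)*m;q=world(B,fc(q[0],q[1]+.08*side,h));print(w,(Rt.inv().apply(q-c)*1000).round(1),q.round(4));c=q
E
python3 - <<'E'
from h import *
nudge(1,2.27,1,[.030,.02,.015,.01])
E
```

```text
0.03 [-99.9 193.7  46.4] [0.4936 0.1983 0.0849]
0.02 [-1.5 -9.5 -2.7] [0.5005 0.1924 0.0891]
0.015 [-0.8 -4.8 -1.3] [0.504  0.1895 0.0911]
0.01 [-0.8 -4.8 -1.3] [0.5075 0.1865 0.0932]
```

```bash
python3 -m handwheel '[[[0,-0.016,0.025,-0.03,0],[0,-0.016,0.032,0,0],[0,-0.016,0.034,0,0],[0,-0.016,0.034,0,0],[0,-0.016,0.034,0,0],[0,-0.016,0.034,0,0],[0,-0.004,0,0.03,0],[0,0,0,0.03,0],[0,0,0,0,0]]]'; python3 - <<'E'
from h import *
print(dial(1,2.3,("side",),.3))
nudge(1,2.27,1,[.030,.02,.015,.01])
E
```

```text
time: 15.95
eef_pos: [0.4885, 0.2003, 0.0952]
tcp_rot: [-0.334, 0.938, -0.088, -0.002]
contact_force: [-1.6, -1.2, -1.0]
opening: 0.004
finger_force: 0.0
(array([2.2515e+00, 8.0000e-04, 2.0000e-03]), np.float64(0.178))
0.03 [-2.3 -1.6 13.2] [0.4936 0.1983 0.0849]
0.02 [-1.5 -9.5 -2.7] [0.5005 0.1924 0.0891]
0.015 [-0.7 -4.8 -1.4] [0.504  0.1895 0.0911]
0.01 [-0.7 -4.8 -1.4] [0.5075 0.1865 0.0932]
```

```bash
python3 -m handwheel '[[[0,-0.0023,-0.0016,0.013,0],[0,-0.0015,-0.0095,-0.0027,0],[0,-0.0004,-0.0024,-0.0007,0],[0,0,0,0,0],[0,0,0,0,0]]]'; python3 - <<'E'
from h import *
print(dial(1,2.3,("side",),.3))
nudge(1,2.27,1,[.02,.015,.01])
E
```

```text
time: 16.42
eef_pos: [0.5068, 0.1899, 0.0946]
tcp_rot: [-0.332, 0.939, -0.089, 0.005]
contact_force: [0.2, 0.0, -1.0]
opening: -0.002
finger_force: 0.0
(array([2.4918e+00, 6.0000e-04, 1.6000e-03]), np.float64(0.148))
0.02 [3.  6.6 4.5] [0.5005 0.1924 0.0891]
0.015 [-0.8 -4.8 -1.3] [0.504  0.1895 0.0911]
0.01 [-0.8 -4.8 -1.3] [0.5075 0.1865 0.0932]
```

```bash
python3 -m handwheel '[[[0,0.0015,0.0095,0.003,0],[0,0.003,0.012,0,0],[0,0,0.01,-0.03,0],[0,0,0,0,0],[0,0,0,0,0],[0,0,0,0,0]]]'; python3 - <<'E'
from h import *
print(dial(1,2.4,("side",),.3));print(dial(1,2.4,("top",),.3))
nudge(1,2.45,-1,[.03,.023,.018],end=-1)
E
```

```text
time: 16.97
eef_pos: [0.4799, 0.2163, 0.1143]
tcp_rot: [-0.333, 0.939, -0.088, 0.003]
contact_force: [-0.1, 0.2, -0.9]
opening: 0.001
finger_force: 0.0
(array([ 2.531e+00, -1.000e-04,  2.400e-03]), np.float64(0.161))
(array([ 2.5103e+00, -1.8000e-03, -3.0000e-04]), np.float64(0.116))
0.03 [ 28.9 -23.4  48.5] [0.4748 0.1718 0.0713]
0.023 [ 0.  -6.9 -1.3] [0.479  0.1667 0.0737]
0.018 [ 0.  -4.9 -0.9] [0.482  0.1631 0.0755]
```

```bash
python3 -m handwheel '[[[0,0.0145,-0.0117,0.012,0],[0,0.0145,-0.0117,0.012,0],[0,0,0,0.024,0],[0,0,0,0,0],[0,0,0,0,0],[0,0,0,0,0]]]'; python3 - <<'E'
from h import *
print(get_state()["contact_force"],dial(1,2.5,("side",),.3))
nudge(1,2.36,-1,[.022,.018,.016],end=-1)
E
```

```text
time: 17.57
eef_pos: [0.4758, 0.1723, 0.0729]
tcp_rot: [-0.332, 0.939, -0.088, 0.003]
contact_force: [0.9, 0.3, 0.4]
opening: -0.001
finger_force: 0.0
[0.85250387 0.32313588 0.42313423] (array([2.5115e+00, 4.0000e-04, 2.0000e-03]), np.float64(0.142))
0.022 [ 3.7 -9.4  1.6] [0.4794 0.1628 0.0737]
0.018 [-0.3 -3.9 -0.9] [0.4819 0.1602 0.0752]
0.016 [-0.2 -1.9 -0.5] [0.4832 0.1589 0.076 ]
```

```bash
python3 -m handwheel '[[[0,0.0037,-0.006,0.0016,0],[0,0,-0.0034,0,0],[0,-0.0002,-0.002,-0.0005,0],[0,-0.0001,-0.0019,-0.0004,0],[0,0,0,0,0],[0,0,0,0,0],[0,0,0,0,0]]]';python3 -m handwheel '[[[0,0,0.008,0,0],[0,0,0,0,0]]]'; python3 - <<'E'
from h import *
print(get_state()["contact_force"],dial(1,2.4,("side",),.3))
nudge(1,2.36,-1,[.022,.018,.016],end=-1)
E
```

```text
time: 18.2
eef_pos: [0.4801, 0.161, 0.0741]
tcp_rot: [-0.332, 0.939, -0.086, 0.002]
contact_force: [-4.1, 5.7, -1.1]
opening: -0.005
finger_force: 3.1
time: 18.37
eef_pos: [0.4757, 0.1664, 0.073]
tcp_rot: [-0.333, 0.939, -0.088, 0.003]
contact_force: [-0.4, -0.1, 0.0]
opening: 0.0
finger_force: 0.0
[-0.41049948 -0.13369422  0.01275061] (array([2.5345e+00, 1.1000e-03, 1.2000e-03]), np.float64(0.203))
0.022 [-0.4 -4.6  0.3] [0.4794 0.1628 0.0737]
0.018 [-0.3 -3.9 -0.9] [0.4819 0.1602 0.0752]
0.016 [-0.1 -1.9 -0.5] [0.4832 0.1589 0.076 ]
```

```bash
python3 -m handwheel '[[[0,0,-0.004,0,0],[0,-0.0003,-0.004,-0.0008,0],[0,-0.0002,-0.002,-0.0005,0],[0,-0.0001,-0.0015,-0.0004,0],[0,0,0,0,0],[0,0,0,0,0],[0,0,0,0,0]]]';python3 -m handwheel '[[[0,0,0.012,0,0],[0,0,0.008,0,0],[0,0,0,0,0]]]'; python3 - <<'E'
from h import *
print(get_state()["contact_force"],dial(1,2.4,("side",),.3))
nudge(1,2.36,-1,[.022,.018,.016],end=-1)
E
```

```text
time: 19.0
eef_pos: [0.4802, 0.1591, 0.0745]
tcp_rot: [-0.331, 0.94, -0.085, -0.0]
contact_force: [-7.1, 9.9, -1.8]
opening: -0.005
finger_force: 5.5
time: 19.25
eef_pos: [0.4708, 0.1736, 0.0732]
tcp_rot: [-0.333, 0.939, -0.088, 0.003]
contact_force: [0.1, 0.3, 0.6]
opening: -0.002
finger_force: 0.0
[0.09136124 0.27569902 0.59624624] (array([2.302e+00, 8.000e-04, 1.300e-03]), np.float64(0.184))
0.022 [  0.3 -12.9   2.1] [0.4794 0.1628 0.0737]
0.018 [-0.3 -3.9 -0.9] [0.4819 0.1602 0.0752]
0.016 [-0.1 -1.9 -0.5] [0.4832 0.1589 0.076 ]
```

```bash
python3 -m handwheel '[[[0,-0.003,0.004,-0.03,0],[0,0,0,-0.04,0],[0,0,0,-0.04,0],[0,0.008,-0.025,-0.005,0],[0,0.0141,-0.033,0,0],[0,0.0141,-0.033,0,0],[0,0.0141,-0.033,0.005,0],[0,0.0141,-0.033,0.005,0],[0,0.008,-0.02,0.005,0],[0,0,0,0,0],[0,0,0,0,0]]]'; python3 - <<'E'
from h import *
print(dial(1,2.35,("top",),.3),dial(1,2.35,("side",),.3),dial(-1,2,("side",),.2))
plan(-1,np.r_[1.4,1.6],w=.014,spin=False)
E
```

```text
time: 20.22
eef_pos: [0.5191, 0.0124, 0.2049]
tcp_rot: [-0.331, 0.94, -0.088, 0.003]
contact_force: [0.5, -0.2, -0.2]
opening: -0.004
finger_force: 0.0
(array([ 2.3485e+00, -3.0000e-04,  1.6000e-03]), np.float64(0.305)) (array([ 2.1215e+00, -2.9000e-03, -1.0000e-03]), np.float64(0.274)) (array([1.9884e+00, 8.0000e-04, 1.8000e-03]), np.float64(0.104))
psi 0.685 pos [0.5185 0.0146 0.2045] F [-0.7  0.1 -0.4] t 20.3667
1.4 [ -7.1 -22.6 103.3] 0.0 [ 0.545 -0.015  0.106]
1.6 [ 5.1 -1.5  2.7] 0.0 [ 0.542 -0.02   0.104]
```

```bash
python3 -m handwheel '[[[0,-0.0035,-0.012,0.03,0],[0,-0.0035,-0.011,0.02,0],[0,0,0,0,0],[0,0,0,0,0]]]'; python3 - <<'E'
from h import *
print(dial(1,2.35,("top",),.3),dial(1,2.35,("top",),.2))
plan(-1,np.r_[1.4,1.6,1.8],w=.014,spin=False)
E
```

```text
time: 20.7
eef_pos: [0.5407, -0.0065, 0.1574]
tcp_rot: [-0.333, 0.939, -0.087, 0.002]
contact_force: [-0.0, 0.9, 0.4]
opening: -0.002
finger_force: 0.0
(array([ 2.3191e+00, -1.4000e-03,  1.0000e-04]), np.float64(0.122)) (array([ 2.3305e+00, -8.0000e-04,  1.0000e-04]), np.float64(0.143))
psi 0.686 pos [ 0.5418 -0.0066  0.1596] F [0.3 0.1 0.6] t 20.8
1.4 [ 0.3  0.6 54.2] 0.0 [ 0.545 -0.015  0.106]
1.6 [ 5.1 -1.5  2.7] 0.0 [ 0.542 -0.02   0.104]
1.8 [ 5.1 -0.3  2.9] 0.0 [ 0.538 -0.024  0.101]
```

```bash
python3 -m handwheel '[[[0,0,0,0.03,0],[0,0,0,0.024,0],[0,0.0051,-0.0015,0.0027,0],[0,0.0051,-0.0003,0.0029,0],[0,0.005,0.0008,0.0031,0],[0,0.0035,0.0014,0.0023,0],[0,0.0033,0.002,0.0023,0],[0,0.0029,0.0026,0.0022,0],[0,0.0025,0.0031,0.002,0],[0,0,0,0,0],[0,0,0,0,0]]]'; python3 - <<'E'
from h import *
print(dial(-1,2.4,("side",),.4),dial(-1,2.4,("top",),.4))
plan(-1,np.r_[2.6,2.75,2.9,3.05,3.2,3.35,3.5],w=.014,spin=False)
E
```

```text
time: 21.72
eef_pos: [0.524, -0.0307, 0.0924]
tcp_rot: [-0.332, 0.939, -0.091, 0.009]
contact_force: [5.2, 0.0, 3.5]
opening: 0.003
finger_force: 2.6
(array([ 1.4391, -0.0169,  0.0023]), np.float64(0.541)) (array([1.7352, 0.0137, 0.005 ]), np.float64(0.573))
psi 0.684 pos [ 0.524  -0.0307  0.0922] F [4.8 0.5 6.1] t 21.8167
2.6 [2.3 4.6 2.5] 0.0 [ 0.519 -0.029  0.089]
2.75 [2.1 3.5 1.8] 0.0 [ 0.516 -0.028  0.087]
2.9 [1.5 3.9 1.6] 0.0 [ 0.512 -0.026  0.085]
3.05 [1.  4.1 1.3] 0.0 [ 0.509 -0.024  0.083]
3.2 [0.4 4.3 1. ] 0.0 [ 0.506 -0.021  0.081]
3.35 [-0.2  4.4  0.7] 0.0 [ 0.504 -0.018  0.079]
3.5 [-0.7  4.4  0.4] 0.0 [ 0.501 -0.014  0.078]
```

```bash
cat >> h.py <<'E'
def tab(c):
    i=viewer.read_camera(c).astype(int);m=(i[...,2]>80)&(i[...,1]<60)&(i[...,0]<60)
    f=proj(c,world(B,fc(.015,0,.012)))[0];v,u=np.nonzero(m);k=np.hypot(u-f[0],v-f[1])<14
    d=proj(c,world(B,fc(.016,0,.016)))[0]-proj(c,world(B,fc(.015,0,.016)))[0]
    cen=np.array([u[k].mean(),v[k].mean()])
    return k.sum(),((cen-proj(c,world(B,fc(0,0,.016)))[0])@d/(d@d)).round(1)
E
python3 -m handwheel '[[[0,0.0021,0.0035,0.0018,0],[0,0.0015,0.0039,0.0016,0],[0,0.001,0.0041,0.0013,0],[0,0,0,0,0],[0,0,0,0,0]]]'; python3 - <<'E'
from h import *
print(tab("side"),tab("top"),dial(-1,2.9,("side",),.4))
plan(-1,np.r_[2.6,2.75,2.9,3.05,3.2,3.35,3.5],w=.014,spin=False)
E
```

```text
time: 22.23
eef_pos: [0.5179, -0.0282, 0.0888]
tcp_rot: [-0.332, 0.938, -0.095, 0.013]
contact_force: [10.8, -7.3, 6.9]
opening: -0.004
finger_force: 6.5
(np.int64(0), np.float64(nan)) (np.int64(78), np.float64(27.0)) (array([ 4.4403e+00, -2.3700e-02,  9.0000e-04]), np.float64(0.59))
psi 0.684 pos [ 0.5179 -0.0281  0.0888] F [11.  -7.5  6.4] t 22.3833
2.6 [-0.6 -1.7  0.1] 0.0 [ 0.519 -0.029  0.089]
2.75 [2.1 3.5 1.8] 0.0 [ 0.516 -0.028  0.087]
2.9 [1.6 3.9 1.5] 0.0 [ 0.512 -0.026  0.085]
3.05 [1.  4.1 1.3] 0.0 [ 0.509 -0.024  0.083]
3.2 [0.4 4.3 1. ] 0.0 [ 0.506 -0.021  0.081]
3.35 [-0.2  4.4  0.7] 0.0 [ 0.504 -0.018  0.079]
3.5 [-0.7  4.4  0.3] 0.0 [ 0.501 -0.014  0.078]h.py:69: RuntimeWarning: Mean of empty slice.
  cen=np.array([u[k].mean(),v[k].mean()])
  ret = ret.dtype.type(ret / rcount)
```

```bash
python3 -m handwheel '[[[0,0.0004,0.0043,0.001,0],[0,-0.0002,0.0044,0.0007,0],[0,0,0,0,0],[0,0,0,0,0]]]'; python3 - <<'E'
from h import *
print(tab("top"))
plan(-1,np.r_[2.75,3.2,3.5],w=.014,spin=False)
i,j=viewer.read_camera("top"),viewer.read_camera("side")
cv2.imwrite("pics/g.png",np.hstack([cv2.resize(k,None,fx=4,fy=4,interpolation=3) for k in(i[210:270,290:390],j[210:270,270:370])]))
E
```

```text
time: 22.72
eef_pos: [0.5146, -0.0261, 0.0872]
tcp_rot: [-0.333, 0.937, -0.1, 0.013]
contact_force: [14.8, -23.7, 2.8]
opening: -0.0
finger_force: 11.3
(np.int64(73), np.float64(28.7))
psi 0.687 pos [ 0.5142 -0.026   0.087 ] F [ 13.3 -21.5   4.6] t 22.7667
2.75 [-0.  -2.5  0.7] 0.0 [ 0.516 -0.028  0.087]
3.2 [ 3.  12.4  3.7] 0.0 [ 0.506 -0.021  0.081]
3.5 [-0.9  8.8  0.9] 0.0 [ 0.501 -0.014  0.078]
```

View pics/g.png

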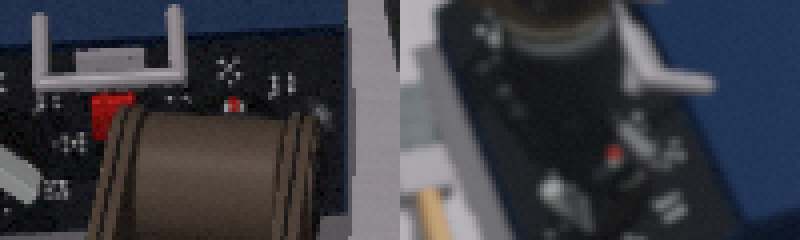

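```bash
cat >> h.py <<'E'
def tip(c,side=-1,zf=.042):
    i=viewer.read_camera(c).astype(int);m=(i[...,2]>75)&(i[...,2]>1.5*i[...,1])
    f=proj(c,world(B,fc(0,.08*side,zf)))[0];v,u=np.nonzero(m);k=np.hypot(u-f[0],v-f[1])<15;u,v=u[k],v[k]
    tb=proj(c,world(B,fc(.012,0,.012)))[0];k=np.hypot(u-tb[0],v-tb[1])>13;u,v=u[k],v[k]
    if len(u)<2: return len(u),None
    o,d=ray(c,[u.mean(),v.mean()]);rb=R.from_euler("z",-B[2]);o=rb.apply(o-[B[0],B[1],0]);d=rb.apply(d)
    P=fc(0,.08*side,zf);k=((P-o)@EZ)/(d@EZ);q=o+k*d-P
    return len(u),np.arctan2(q@EY,-(q@EX)).round(3)%(2*np.pi),np.hypot(q@EX,q@EY).round(4)
E
python3 - <<'E'
from h import *
print(tip("top"),tip("side"),tab("top"))
nudge(-1,3.1,1,[.020],s=.022,end=-1)
nudge(-1,3.25,1,[.020],s=.022,end=-1)
nudge(-1,3.4,1,[.020],s=.022,end=-1)
E
```

```text
(7, np.float64(3.2341853071795863), np.float64(0.043)) (10, np.float64(3.3021853071795864), np.float64(0.025)) (np.int64(75), np.float64(28.9))
0.02 [5.4 0.4 4.5] [ 0.5079 -0.0291  0.0816]
0.02 [6.1 5.4 5.8] [ 0.5044 -0.026   0.0794]
0.02 [ 6.1 10.6  6.6] [ 0.5012 -0.0222  0.0776]
```

```bash
python3 -m handwheel '[[[0,0.003,-0.0045,0.001,0],[0,0.004,-0.0045,0.001,0],[0,0,0,0,0],[0,0,0,0,0],[0,0,0,0,0]]]'; python3 - <<'E'
from h import *
print(tip("top"),tip("side"),tab("top"),get_state()["contact_force"].round(1))
for t in(3.25,3.4,3.5,3.6,3.7): nudge(-1,t,1,[.018],s=.022,end=-1)
E
```

```text
time: 23.43
eef_pos: [0.5031, -0.0297, 0.078]
tcp_rot: [-0.332, 0.939, -0.087, 0.002]
contact_force: [-0.7, 0.9, -0.1]
opening: 0.001
finger_force: 0.0
(16, np.float64(3.272185307179586), np.float64(0.0377)) (4, np.float64(3.305185307179586), np.float64(0.0203)) (np.int64(109), np.float64(25.9)) [-0.2  0.8 -0. ]
0.018 [-4.1  3.7 -2.1] [ 0.5044 -0.024   0.0796]
0.018 [-4.3  8.6 -1.2] [ 0.5015 -0.0203  0.0779]
0.018 [-4.7 11.9 -0.9] [ 0.4998 -0.0176  0.077 ]
0.018 [-5.4 15.1 -0.7] [ 0.4984 -0.0147  0.0762]
0.018 [-6.4 18.3 -0.6] [ 0.4972 -0.0116  0.0756]
```

```bash
python3 -m handwheel '[[[0,-0.002,0.002,-0.001,0],[0,-0.001,0.002,-0.0005,0],[0,-0.0005,0.002,0,0],[0,0,0.002,0,0],[0,0,0.0015,0,0],[0,0,0,0,0],[0,0,0,0,0]]]'; python3 - <<'E'
from h import *
print(tip("top"),tab("top"),get_state()["contact_force"].round(1))
for t in(3.5,3.7,3.9): nudge(-1,t,1,[.018],s=.022,end=-1)
E
```

```text
time: 24.17
eef_pos: [0.5021, -0.0224, 0.0794]
tcp_rot: [-0.333, 0.939, -0.091, 0.004]
contact_force: [2.1, -8.4, -0.9]
opening: -0.001
finger_force: 3.3
(15, np.float64(3.4191853071795864), np.float64(0.0361)) (np.int64(88), np.float64(28.2)) [ 1.4 -7.9 -0.6]
0.018 [-1.3  5.6  1.5] [ 0.4998 -0.0176  0.077 ]
0.018 [-3.1 12.   1.7] [ 0.4972 -0.0116  0.0756]
0.018 [-5.8 18.   1.2] [ 0.4955 -0.0052  0.0749]
```

```bash
cat > chk.py <<'E'
from h import *
import sys
t=tab("top");p=tip("top");s=get_state();F=np.linalg.norm(s["contact_force"]);print("t",s["time"].round(2),"tab",t,"tip",p,"F",F.round(1),s["eef_pos"].round(4))
sys.exit(int(not(t[1]>19) or F>22))
E
M="python3 -m handwheel"
python3 -m handwheel '[[[0,-0.0003,0.0012,0,0],[0,-0.0003,0.0012,0,0],[0,0,0,0,0]]]' >/dev/null; python3 chk.py && python3 -m handwheel '[[[0,-0.0004,0.0012,0,0],[0,-0.0004,0.0012,0,0],[0,0,0,0,0]]]' >/dev/null && python3 chk.py && python3 -m handwheel '[[[0,-0.0004,0.0012,0,0],[0,-0.0004,0.0012,0,0],[0,0,0,0,0]]]' >/dev/null && python3 chk.py && python3 -m handwheel '[[[0,-0.0004,0.0012,0,0],[0,-0.0004,0.0012,0,0],[0,0,0,0,0]]]'  >/dev/null && python3 chk.py
```

```text
Traceback (most recent call last):
  File "chk.py", line 3, in <module>
    t=tab("top");p=tip("top");s=get_state();F=np.linalg.norm(s["contact_force"]);print("t",s["time"].round(2),"tab",t,"tip",p,"F",F.round(1),s["eef_pos"].round(4))
                                                                                           ^^^^^^^^^^^^^^^
AttributeError: 'float' object has no attribute 'round'
```

```bash
sed -i 's/s\["time"\].round(2)/round(float(s["time"]),2)/;s/F.round(1)/round(float(F),1)/' chk.py
python3 chk.py && python3 -m handwheel '[[[0,-0.0004,0.0012,0,0],[0,-0.0004,0.0012,0,0],[0,0,0,0,0]]]' >/dev/null && python3 chk.py && python3 -m handwheel '[[[0,-0.0004,0.0012,0,0],[0,-0.0004,0.0012,0,0],[0,0,0,0,0]]]' >/dev/null && python3 chk.py && python3 -m handwheel '[[[0,-0.0004,0.0012,0,0],[0,-0.0004,0.0012,0,0],[0,0,0,0,0]]]'  >/dev/null && python3 chk.py
```

```text
t 24.72 tab (np.int64(86), np.float64(28.7)) tip (16, np.float64(3.4521853071795863), np.float64(0.0358)) F 12.6 [ 0.5017 -0.0215  0.0795]
t 25.07 tab (np.int64(85), np.float64(29.2)) tip (18, np.float64(3.615185307179586), np.float64(0.0339)) F 12.7 [ 0.5005 -0.0192  0.0791]
t 25.42 tab (np.int64(84), np.float64(29.6)) tip (19, np.float64(3.627185307179586), np.float64(0.0347)) F 15.5 [ 0.4994 -0.0178  0.0789]
t 25.77 tab (np.int64(85), np.float64(29.4)) tip (17, np.float64(3.813185307179586), np.float64(0.0339)) F 13.3 [ 0.4978 -0.0145  0.0782]
```

```bash
sed -i 's/^def tab(c):/IM=[None]\ndef tab(c):/; s/^    i=viewer.read_camera(c).astype(int);m=(i\[...,2\]>80)/    IM[0]=viewer.read_camera(c);i=IM[0].astype(int);m=(i[...,2]>80)/; s/^    i=viewer.read_camera(c).astype(int);m=(i\[...,2\]>75)/    i=IM[0].astype(int);m=(i[...,2]>75)/' h.py
python3 -m handwheel '[[[0,-0.0005,0.0011,0,0],[0,-0.0005,0.0011,0,0],[0,0,0,0,0],[0,0,0,0,0]]]' >/dev/null && python3 chk.py && python3 -m handwheel '[[[0,-0.0005,0.0011,0,0],[0,-0.0005,0.0011,0,0],[0,0,0,0,0],[0,0,0,0,0]]]' >/dev/null && python3 chk.py && python3 -m handwheel '[[[0,-0.0006,0.001,0,0],[0,-0.0006,0.001,0,0],[0,0,0,0,0],[0,0,0,0,0]]]'  >/dev/null && python3 chk.py
```

```text
t 26.15 tab (np.int64(87), np.float64(29.3)) tip (16, np.float64(3.8071853071795863), np.float64(0.0336)) F 17.4 [ 0.4967 -0.0131  0.0776]
t 26.53 tab (np.int64(82), np.float64(26.1)) tip (6, np.float64(3.865185307179586), np.float64(0.0384)) F 6.5 [ 0.4954 -0.0082  0.0765]
t 26.92 tab (np.int64(41), np.float64(18.3)) tip (2, np.float64(3.9191853071795864), np.float64(0.0381)) F 8.4 [ 0.4945 -0.006   0.0757]
```

```bash
python3 -m handwheel '[[[0,0,0,0,0],[0,0,0,0,0]]]'; python3 - <<'E'
from h import *
print(tab("top"),tip("top"))
i=IM[0];c=i[225:255,300:340].astype(int);g=(c[...,1]>1.3*c[...,2])&(c[...,1]>1.3*c[...,0])&(c[...,1]>60);print("green",g.sum())
cv2.imwrite("pics/h.png",cv2.resize(i[210:270,280:380],None,fx=7,fy=7,interpolation=3))
E
```

```text
time: 27.08
eef_pos: [0.4945, -0.006, 0.0757]
tcp_rot: [-0.333, 0.939, -0.089, 0.0]
contact_force: [-5.0, -7.1, 4.0]
opening: 0.003
finger_force: 3.8
(np.int64(40), np.float64(18.4)) (2, np.float64(3.9191853071795864), np.float64(0.0381))
green 54
```

View pics/h.png

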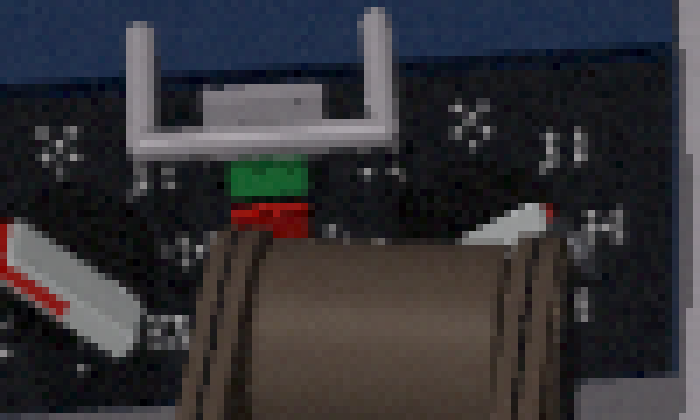

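```bash
python3 -m handwheel '[[[0,0,-0.006,0,0],[0,0.003,-0.008,-0.005,0],[0,0,0,-0.04,0],[0,0,0,-0.04,0],[0,0,0,-0.04,7],[0,0,0,-0.02,7],[0,0,0,0,7],[0,0,0,0,7],[0,0,0,0,7],[0,0,0,0,7],[0,0,0,0,7],[0,0,0,0,7]]]'
python3 -m handwheel '[[[0.05,0,0,0,7],[0.05,0,0,0,7],[0.05,0,0,0,7],[0.05,0,0,0,7],[0.05,0,0,0,7],[0.05,0,0,0,7],[0.05,0,0,0,7],[0.05,0,0,0,7],[0.05,0,0,0,7],[0.05,0,0,0,5],[0.05,0,0,0,0],[0.05,0,0,0,0]]]'
python3 - <<'E'
from h import *
s=get_state();M=R.from_quat(s["tcp_rot"]).as_matrix();bx=world([0,0,B[2]],[1,0,0]);print(M.round(3),s["qpos"].round(2))
print("spin needed deg",np.degrees(np.arctan2(-(M[:,0]@bx),(M[:,1]@bx))))
bar=world(B,[-.0564,0,.147]);print(bar,"shift grasp",M.T@(bar-s["eef_pos"]))
viewer.read_camera("top");print(np.array(viewer.pinpoint("top","lid_bar")[0]["xy"])*[640,480],proj("top",bar))
E
```

```text
time: 28.13
eef_pos: [0.493, 0.0069, 0.2212]
tcp_rot: [0.15, 0.985, -0.076, 0.045]
contact_force: [-0.4, 0.1, 0.0]
opening: -0.002
finger_force: 0.0
time: 29.13
eef_pos: [0.493, 0.0068, 0.2211]
tcp_rot: [0.672, 0.735, -0.038, 0.079]
contact_force: [0.3, 0.0, -0.9]
opening: 0.588
finger_force: 0.0
[[-0.083  0.994  0.065]
 [ 0.982  0.093 -0.163]
 [-0.169  0.05  -0.984]] [-0.11 -0.14  2.06 -0.17  1.15 -0.14]
spin needed deg -0.03491782547926912
[0.56080506 0.08369491 0.147     ] shift grasp [0.08234867 0.07089357 0.0647543 ]
[317.888 230.688] [[317.01152602 229.78537147]]
```

```bash
python3 -m handwheel '[[[0.036,0.027,0.023,0,0],[0.036,0.027,0.023,0,0],[0.036,0.0273,0.023,0,0],[0.036,0,0,0,0],[0.036,0,0,0.02,0],[0.036,0,0,0.02,0],[0.036,0,0,0.01,0],[0.036,0,0,0,0],[0.036,0,0,0,0]]]' 30
python3 - <<'E'
from h import *
s=get_state();M=R.from_quat(s["tcp_rot"]).as_matrix()
print(M.T@(np.array([.559,.0825,.147])-s["eef_pos"]),s["opening"],s["contact_force"])
E
```

```text
time: 29.98
eef_pos: [0.5577, 0.0843, 0.161]
tcp_rot: [0.673, 0.734, -0.039, 0.079]
contact_force: [-0.5, 0.4, -0.3]
opening: 0.417
finger_force: 0.0
[0.00051182 0.00047106 0.01413048] 0.4167782467345242 [-0.51827531  0.39256772 -0.34801318]
```

Aligned; descend 32 mm and close gently.

```bash
python3 -m handwheel '[[[0.036,0.0005,0.0005,0.012,0],[0.036,0,0,0.012,0],[0.036,0,0,0.008,0],[0.036,0,0,0,0],[0.036,0,0,0,0]]]'
python3 -m handwheel '[[[0.0,0,0,0,0],[0,0,0,0,0],[0,0,0,0,0],[0,0,0,0,0],[0,0,0,0,0]]]' 30
python3 - <<'E'
from h import *
s=get_state();M=R.from_quat(s["tcp_rot"]).as_matrix();rb=R.from_euler("z",B[2])
p=s["eef_pos"];print(p,s["contact_force"],s["opening"])
prev=0;phis=np.arange(0,1.41,.1);r=.2064+.025j
for f in phis[1:]:
    z=lambda f:(-(.2064)*np.cos(f)+.025*np.sin(f), .2064*np.sin(f)+.025*np.cos(f))
    a0,a1=z(f-.1),z(f);d=rb.apply([a1[0]-a0[0],0,a1[1]-a0[1]]);print(round(f,1),(M.T@d*1000).round(1))
E
```

```text
time: 30.4
eef_pos: [0.56, 0.0797, 0.1287]
tcp_rot: [0.673, 0.734, -0.039, 0.079]
contact_force: [0.3, 0.3, -0.2]
opening: 0.422
finger_force: 0.0
time: 30.82
eef_pos: [0.5639, 0.0802, 0.1311]
tcp_rot: [0.673, 0.734, -0.035, 0.082]
contact_force: [9.3, 0.2, -4.1]
opening: 0.132
finger_force: 29.3
[0.56386953 0.08018926 0.13112691] [ 9.25629282  0.2169186  -4.11037088] 0.13199354868573776
0.1 [ -3.4   4.7 -19.9]
0.2 [ -3.3   6.7 -19.4]
0.3 [ -3.2   8.7 -18.6]
0.4 [ -3.1  10.5 -17.7]
0.5 [ -2.9  12.2 -16.5]
0.6 [ -2.7  13.9 -15.2]
0.7 [ -2.5  15.3 -13.8]
0.8 [ -2.2  16.7 -12.2]
0.9 [ -1.9  17.8 -10.5]
1.0 [-1.6 18.8 -8.7]
1.1 [-1.3 19.6 -6.8]
1.2 [-1.  20.2 -4.9]
1.3 [-0.6 20.6 -2.8]
1.4 [-0.3 20.8 -0.8]
```

```bash
python3 -m handwheel '[[[0,-0.0017,0.0024,-0.01,0],[0,-0.0017,0.0024,-0.01,0],[0,-0.0017,0.0033,-0.0097,0],[0,-0.0017,0.0033,-0.0097,0],[0,-0.0016,0.0043,-0.0093,0],[0,-0.0016,0.0043,-0.0093,0],[0,0,0,0,0]]]'
```

```text
time: 31.4
eef_pos: [0.5829, 0.0819, 0.1915]
tcp_rot: [0.673, 0.734, -0.033, 0.084]
contact_force: [13.6, 2.6, -6.8]
opening: 0.123
finger_force: 29.7
```

```bash
python3 -m handwheel '[[[0,-0.0015,0.0053,-0.0088,0],[0,-0.0015,0.0053,-0.0088,0],[0,-0.0015,0.0061,-0.0083,0],[0,-0.0015,0.0061,-0.0083,0],[0,-0.0013,0.007,-0.0076,0],[0,-0.0013,0.007,-0.0076,0],[0,-0.0012,0.0076,-0.0069,0],[0,-0.0012,0.0076,-0.0069,0],[0,-0.0011,0.0083,-0.0061,0],[0,-0.0011,0.0083,-0.0061,0],[0,0,0,0,0]]]'
```

```text
time: 32.32
eef_pos: [0.6426, 0.0873, 0.2665]
tcp_rot: [0.673, 0.734, -0.039, 0.078]
contact_force: [5.4, 1.0, -9.1]
opening: 0.122
finger_force: 30.0
```

```bash
python3 -m handwheel '[[[0,-0.001,0.0089,-0.0052,0],[0,-0.001,0.0089,-0.0052,0],[0,-0.0008,0.0094,-0.0044,0],[0,-0.0008,0.0094,-0.0044,0],[0,-0.0006,0.0098,-0.0034,0],[0,-0.0006,0.0098,-0.0034,0],[0,-0.0005,0.0101,-0.0024,0],[0,-0.0005,0.0101,-0.0024,0],[0,-0.0003,0.0103,-0.0014,0],[0,-0.0003,0.0103,-0.0014,0],[0,0,0,0,0],[0,0,0,0,0]]]'; python3 - <<'E'
from h import *
s=get_state();M=R.from_quat(s["tcp_rot"]).as_matrix();g=s["eef_pos"]-.0187*M[:,2];h=world(B,[.15,0,.122]);d=R.from_euler("z",-B[2]).apply(g-h);print(d,np.arctan2(d[2],-d[0])-.12)
E
```

```text
time: 33.32
eef_pos: [0.737, 0.0957, 0.3088]
tcp_rot: [0.673, 0.734, -0.038, 0.079]
contact_force: [0.8, 2.7, -0.3]
opening: 0.121
finger_force: 29.5
[-3.07694533e-02  6.06168534e-05  2.05189342e-01] 1.3019490282423916
```

```bash
python3 -m handwheel '[[[0.03,0,0,0,0],[0.03,0,0,0,0],[0.03,0,0,0,0],[0.03,0,0,0,0],[0.03,0,0,-0.01,0],[0.03,0,0,-0.02,0],[0.03,0,0,-0.035,0],[0.03,0,0,-0.035,0],[0.03,0,0,-0.03,0],[0.03,0,0,0,0],[0.03,0,0,0,0],[0.03,0,0,0,0]]]'; python3 - <<'E'
from h import *
for c in("top","side"):
    im=viewer.read_camera(c)
    r=viewer.pinpoint(c,"lid_bar");print([(np.array(d["xy"])*[640,480],d["confidence"]) for d in r[:1]])
    for f in(1.1,1.3,1.5): print(f,proj(c,world(B,[.15-.2064*np.cos(f)+.025*np.sin(f),0,.122+.2064*np.sin(f)+.025*np.cos(f)])))
i=viewer.read_camera("side").astype(int);c=i[215:260,295:335];g=(c[...,1]>1.3*c[...,2])&(c[...,1]>1.3*c[...,0])&(c[...,1]>50);print("green",g.sum())
for n in("jar","brush"): print(n,[np.array(d["xy"])*[640,480] for d in viewer.pinpoint("side",n)[:1]])
E
```

```text
time: 34.32
eef_pos: [0.7284, 0.1161, 0.4366]
tcp_rot: [0.673, 0.734, -0.039, 0.079]
contact_force: [-0.5, 0.2, -0.5]
opening: 0.353
finger_force: 0.0
[(array([311.488, 147.6  ]), 0.65)]
1.1 [[311.92886175 164.5205901 ]]
1.3 [[310.79430628 145.98200184]]
1.5 [[309.75605046 127.72752047]]
[(array([393.472, 157.104]), 0.77)]
1.1 [[377.43667678 159.62869194]]
1.3 [[392.64853902 153.20530306]]
1.5 [[407.70919778 149.26096851]]
green 58
jar [array([344.704, 188.688])]
brush [array([274.624, 259.68 ])]
```

Lid stands at about 1.3 rad, the green strip still shows, and the gripper is clear.

```bash
python3 -c "
from plant import sign_off;print(sign_off())"
```

```text
the job is handed in; nothing more can be done
None
```

The takings box is open and handed in: the latch jumped out with the right dial at about 3.9 rad (near number 6), the lid stands at about 1.3 rad, and the gripper is clear. The jar and brush, checked at the end, have not moved. One mishap on the way: the wrist hit its joint limit and swung the tool aside before I recovered. I haven't seen a verdict, because sign-off returned none.

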